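# Steady the tilt-out peg basket at its index, then shut it softly

### The arm

A 6-joint arm with a two-finger parallel gripper is mounted at the origin on the work surface. World frame = base frame: x ahead of the robot, y to its left, z up, the work surface at z = 0. Lengths are in m, angles in degrees, forces in N, time in s.
With the tool pointing down it reaches from about 0.3 to 0.75 m from the base axis. Payload 8.5 kg.
Tool frame: the origin (TCP) lies midway between the tips of the shut fingers; the grasp point (between the pads) lies 19 mm behind it; z points along the fingers, y is the line along which they close (so a half turn about z gives the same grasp; the last joint's range is limited). The gripper opens to 85 mm and grips with 20 to 120 N. Pads are 22 mm wide; open, the fingers measure 114 mm over their backs; the gripper's body (76 mm by 85 mm) begins 54 mm behind the grasp point. The pads swing forward as they close: fully open they stand 13 mm farther back than shut.
Start: joints at [-84.815, 21.807, 74.336, -0, 83.858, -12.336], TCP at [0.166, -0.524, 0.231] pointing down, gripper open.
Joint ranges: [-178.18, 178.18], [-50.72, 133.34], [12.68, 142.11], [-81.47, 261.47], [9.98, 163.14], [-165.26, 165.26]. Speed limits (degrees/s): [136.94, 136.94, 180, 180, 180, 180].

### API

Orientations are given as a 3x3 rotation matrix whose columns are the frame's x, y, z axes.
In Python, from rig import env gives the robot as it stands. The module is installed in compiled form; this text tells all that it offers.
- The arm moves only by the tool jog_arm, never from a script. Its argument "targets" is a list of rows, each a list of 6 numbers: the shift along the tool's x, y, z in cm, then the turn, a rotation vector about the tool's x, y, z in degrees. A call has 1 to 8 rows; each row is the pose to reach, as a shift and turn from the pose commanded when the call began, along the tool's axes at that moment; what a row does not reach only later rows make up. A row lasts 1/12 s, in which the tool goes at most 41.7 mm and 7.16 degrees, less where a joint would pass 70% of its speed; a pose out of reach is approached as far as the arm can. A call with a gripper value outside its range is refused whole. "hand" is the opening, from 0 (shut) to 1 (fully open), set as the call begins (left out, the last holds). The fingers move at their own pace and stop on an object; "newtons" is the grip in N (left out, the last holds). Time passes only in rows, so rows that repeat a pose let the fingers close. It gives the time, the measured TCP pose, the force, the opening and the grip force at its end, in the units of the state.
- env.observe(): the state, without advancing time (a new reading comes with each control period).
- env.get_image(name): name is "scene" or "top"; returns a dict with "frame" (420x560x3 uint8, red, green, blue), "depth" (420x560 float32, m along the optical axis (not along the pixel's ray), 0 where there is no reading), "fovy" (degrees; the focal length in pixels is half the picture's height over the tangent of half this angle, whatever the lens; pixels are square), "cx", "cy" (the principal point, pixels), "k1" (the pictures are not rectified: a ray, as slopes to the right and down, at radius r is drawn at 1 + k1 r^2 times it, then the intrinsics apply), "cam_to_world" (4x4, takes a point from camera to world coordinates). Camera axes: x right, y down, z forward; pixel columns grow to the right and rows downward; lengths in m; the calibration is good to about 2 mm. A picture is of the moment at which its call begins.
- env.close_job(): hands the job in; it is judged then, once.
Trained networks look in the newest picture that a camera, given by its name, has taken for a name from the list of things; names that differ only in an ending like _2 or _b are one class to them, and where a whole thing is asked for, a point or a joint stands for the part that bears it (a point fixed in the world has none). Each returns a list of dicts, best first, with "score" (0 to 1); they miss things now and then, are a little off and sometimes report something else, mostly with a low value. They report only what shows in the picture. A call takes as long as a camera call.
- env.regions_of(camera, target): "pixels" (420x560 bool, what is visible of it) and "point" ([row, column] in pixels, amid what is visible of it).
The state is a dict: "time_s": time; "q": joint angles; "qvel": joint speeds; "joint_efforts": joint torques, N m; "position": TCP position; "tool_rot": TCP orientation; "ft_force": force on the tool from outside, world axes, zero at the start; "wrist_torque": the same for the moment, N m; "grip_width": finger opening in m; "gripper_force": force on a finger pad.
Only numpy, scipy, OpenCV 4.12 (cv2) and the standard library are available. Lean on these libraries where they do the work, as an engineer would, in place of code of your own. Each camera call takes 0.05 s, during which the arm holds its last target. There are 200 camera calls.

### The job

Take the black crank handle of the sprung side lever and, working only through it, ease the tilt-out peg basket towards you until its red pointer lines up with the green index, and keep it there (within about a centimetre) for five seconds although the basket keeps wanting to swing away to one side or the other. Then bring it gently back until it is fully shut, never letting it bang on either stop, and let go of the handle. Leave the index, the iron, the tin and the starch bottle as they are.

Things in the scene. Friction and masses are not known exactly. Their poses are not given: they have to be found in the camera images.
- stand: Fixed stand of the tilt-out unit: white base board 240 x 200 x 12 mm, upright grey brackets 171 mm high, 6 mm thick at its y = +88 and -88 mm. Origin: centre of the base's underside; z up; the basket's front faces its -x, roughly to the robot. The axle runs along its y at x = 0, z = 150 mm, from y = -150 to +130 mm. 'Stand y' below means this frame.
- rocker (a joint): Tilt of the basket about the axle, rad: 0 = shut on its stop (the start), grows as the front tips down and the top comes to the stand's -x; stop at 0.80. Top-heavy: its weight turns it with about 0.237 N m * sin(value - 0.36), so balance is at 0.36 and unstable, even with the lever held still (time constant 0.5 s). Bearing damping 0.015 N m s/rad, no dry friction.
- basket: Tilting part: sky-blue basket 130 x 146 x 90 mm of pegs, white front 158 x 130 mm, steel straps, counterweight bar, red pointer. Not to be pushed on. Origin on the axle midway between the brackets; z upright at tilt 0.36. Nominal 2.1 kg (truly 0.8 to 1.25 times that), centre of mass 11.5 mm along its z, inertia about the axle 0.035 kg m2; weight torque and inertia scale with mass, balance stays.
- lever (a joint): Angle of the hand lever relative to the basket about the same axle, rad, same sense (grows as the handle goes to the stand's -x). A torsion spring, relaxed at 0, alone joins it to the basket and turns the basket with 0.115 N m/rad * value (damping 0.006 N m s/rad); range +-1.4. World lean = rocker + lever; upright when that is 0.36, leaning to the stand's +x below. Balanced, 0.1 kg.
- grip (a point): Grip point on the axis of the lever's black crank handle, a round bar 18 mm thick parallel to the axle, 130 mm from it, from stand y = +112 to +207 mm; the point is at +170 mm. The steel stem (10 mm) joins it at y = +118 mm; nothing else of the unit reaches beyond y = 130 mm. Pinch the bar from above with the fingers closing across it. It rides an arc about the axle; about 1 N moves it.
- pointer (a point): Reading point of the red pointer, fixed to the basket: 140 mm from the axle, straight above it when rocker is 0.36; stand y = -130 mm (midway between the planes of pointer and index). The pointer is a red rod 8 mm thick with a red ball 28 mm in diameter at stand y = -112 mm, 140 mm from the axle.
- index (a point): Reading point of the green index: 140 mm from the axle at stand y = -130 mm, coinciding with pointer when rocker equals mark. The index is a green rod 8 mm thick with a green ball 28 mm in diameter at stand y = -148 mm. Lined up means that both balls lean by the same angle, seen along the axle.
- mark (a joint): Setting of the green index arm about the axle, rad, on the scale of rocker: the basket tilt wanted. Held by friction; differs from start to start, 0.26 to 0.47. Not to be touched.
- iron: Cream plastic iron, about 245 x 110 x 132 mm, 1.1 kg, on its sole on an orange mat 6 mm thick; origin at the underside. Bystander.
- tin: Lidded stainless tin, diameter 106 mm, 137 mm high; origin at the centre of its underside. Bystander.
- starch: Blue plastic starch bottle, diameter 64 mm, 190 mm high; origin at the centre of its underside. Bystander.

How it is judged (in metres and radians):
On the way, in this order (a step that is already met when the one before it is completed fails the run):
1. the red pointer is kept at the green index for five seconds without a break (distance between pointer and index below 0.014 m), for 5 s.
2. the basket is shut again (value of joint rocker below 0.03 rad), for 0.3 s.
At the end, for the whole second after the job is handed in: After the five seconds within 14 mm of the index, the basket is fully shut (rocker under 0.03 rad) and at rest, the handle let go, the bystanders standing where they were (value of joint rocker below 0.03 rad and angular speed of basket below 0.1 rad/s and linear speed of each of iron, tin, starch below 0.05 m/s); the robot touches nothing.
It fails at once if the robot pushes on the basket, its front or its counterweight instead of working through the lever (contact force between any of the fingers, the arm and basket above 0.5 N).
It fails at once if the basket swings out onto its front stop (value of joint rocker above 0.74 rad).
It fails at once if the basket slams shut (faster than 0.6 rad/s in the last 0.08 rad) (value of joint rocker below 0.08 rad and velocity of joint rocker below -0.6 rad/s).
It fails at once if the green index, the iron, the tin or the starch bottle is shifted or knocked over (distance of index from where it was at the start of the episode above 0.012 m or distance of any of iron, tin, starch from where it was at the start of the episode above 0.03 m or angle between any of iron, tin, starch's own z axis and vertical above 0.3 rad).
It also fails if it takes over 58 s, if anything falls off the work surface, if the arm or the gripper's body presses on something with over 40 N, if the wrist force passes 120 N, or if a joint passes its speed limit or range.

## Working session

There is one attempt and no reset: what is moved stays moved. The work goes in short steps, Python scripts to look and compute and a tool call to move; the robot and the scene stay as the last step left them, time stands still between calls to the robot, and variables do not carry over. Pictures are saved under pics/ and viewed, at most 10 in all, crops included, and the job is handed in when it is done.

Besides the shell and the picture viewer there is one more tool, called after ">>>" as a command line: name --pt "numbers of a row" for each row, then --argument value for the rest. jog_arm: Moves the arm, as the interface text tells. Its arguments: {"type":"object","properties":{"targets":{"type":"array","items":{"type":"array","items":{"type":"number"}}},"hand":{"type":"number"},"newtons":{"type":"number"}},"required":["targets"]}

```bash
ls; mkdir -p pics
cat > h.py <<'E'
import numpy as np, cv2
from rig import env
def K(im):
    f=im["frame"].shape[0]/2/np.tan(np.radians(im["fovy"])/2); return f
def pts(im,uv,d=None):
    """pixels (N,2 col,row) -> world via depth"""
    f=K(im); uv=np.atleast_2d(uv).astype(float)
    Km=np.array([[f,0,im["cx"]],[0,f,im["cy"]],[0,0,1]])
    n=cv2.undistortPoints(uv[:,None],Km,np.array([im["k1"],0,0,0,0.]))[:,0]
    if d is None: d=im["depth"][uv[:,1].astype(int),uv[:,0].astype(int)]
    c=np.c_[n*d[:,None],d,np.ones(len(d))]
    return (im["cam_to_world"]@c.T).T[:,:3]
def rays(im,uv):
    a=pts(im,uv,np.ones(len(np.atleast_2d(uv)))); o=im["cam_to_world"][:3,3]
    return o,a-o
def mask(im,m):
    r,c=np.nonzero(m&(im["depth"]>0)); return pts(im,np.c_[c,r])
def save(n,im): cv2.imwrite("pics/"+n,im["frame"][:,:,::-1])
E
python3 - <<'E'
from h import *
np.set_printoptions(precision=4,suppress=True)
for c in ("scene","top"):
    im=env.get_image(c); save(c+"0.png",im); print(c,im["fovy"],im["k1"],im["cam_to_world"].tolist())
    for n in ("stand","basket","lever","grip","pointer","index","mark","iron","tin","starch"):
        for r in env.regions_of(c,n)[:2]:
            p=mask(im,r["pixels"]); 
            print(n,round(r["score"],2),r["point"],r["pixels"].sum(),np.median(p,0) if len(p) else None,p.min(0) if len(p) else '',p.max(0) if len(p) else '')
s=env.observe(); print(s)
E
```

```text
pics
scene 57.209555471743535 -0.00566618559743068 [[0.7899226946970066, 0.3990256493789617, -0.46561858590515665, 1.0051962152910867], [0.6131832635818187, -0.5073975270168797, 0.6054370610065962, -0.700015052377531], [0.0053311974048740165, -0.7637579987894417, -0.6454806717628169, 0.9158471624789347], [0.0, 0.0, 0.0, 1.0]]
stand 0.86 [247.7, 277.0] 9334 [ 0.5451 -0.1095  0.1545] [ 0.1598 -0.2477 -0.0045] [0.7138 0.41   0.3039]
basket 0.9 [228.2, 265.8] 5189 [ 0.4808 -0.1043  0.1899] [ 0.1259 -0.2443 -0.0045] [0.7114 0.262  0.3024]
lever 0.74 [223.2, 263.6] 4803 [ 0.4776 -0.1088  0.1929] [ 0.1621 -0.229  -0.0021] [0.7112 0.1512 0.297 ]
lever 0.6 [191.6, 322.8] 283 [0.5763 0.0363 0.2601] [ 0.4029  0.0144 -0.0027] [0.5934 0.3334 0.2829]
grip 0.72 [193.7, 319.6] 346 [0.5745 0.0385 0.2528] [ 0.4029  0.0098 -0.0034] [0.5934 0.4578 0.2829]
grip 0.6 [185.8, 393.9] 1117 [0.6516 0.4218 0.0932] [ 0.5619  0.4009 -0.0047] [0.6942 0.7024 0.14  ]
pointer 0.66 [188.4, 326.9] 302 [0.5773 0.0438 0.2701] [ 0.3764  0.0144 -0.0039] [0.5934 0.4768 0.2829]
pointer 0.62 [225.7, 263.8] 4968 [ 0.48   -0.10
[... 2156 characters left out ...]
[0.6902 0.5105 0.1431]
tin 0.72 [204.6, 314.9] 5032 [ 0.4797 -0.0842  0.1964] [ 0.3477 -0.2444 -0.0057] [0.76   0.1414 0.2998]
{'time_s': 1.1, 'q': array([-84.8146,  21.806 ,  74.3362,   0.0011,  83.858 , -12.3341]), 'qvel': array([ 0.0109, -0.0127,  0.0036,  0.0329,  0.0872, -0.0539]), 'joint_efforts': array([ -0.0004, -44.8338, -23.1465,  -0.0003,   0.0006,   0.    ]), 'position': array([ 0.1656, -0.5245,  0.2313]), 'tool_rot': array([[ 0.9536,  0.301 ,  0.    ],
       [ 0.301 , -0.9536,  0.    ],
       [ 0.    ,  0.    , -1.    ]]), 'ft_force': array([-0.2878,  0.1953, -0.3555]), 'wrist_torque': array([ 0.0167, -0.0235, -0.0288]), 'gripper_force': 0.0, 'grip_width': 0.08569858776863111}
```

Run:
```python
import cv2
a=cv2.imread("pics/scene0.png")[130:330,130:430];cv2.imwrite("pics/a.png",cv2.resize(a,None,fx=2.6,fy=2.6,interpolation=2))
a=cv2.imread("pics/top0.png")[130:290,220:400];cv2.imwrite("pics/b.png",cv2.resize(a,None,fx=3.5,fy=3.5,interpolation=2))
```

```text
(no output)
```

View pics/a.png

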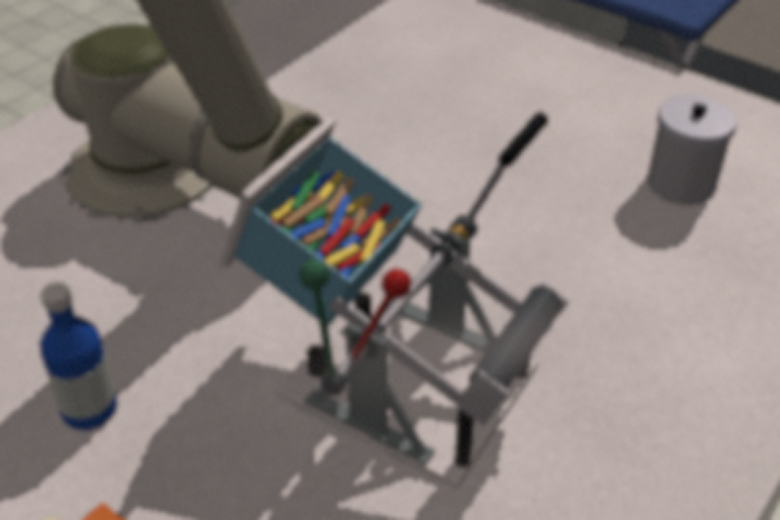

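View pics/b.png

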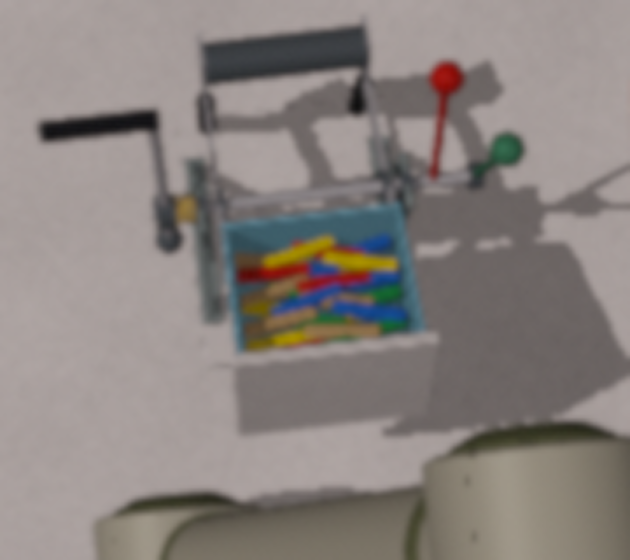

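View pics/scene0.png

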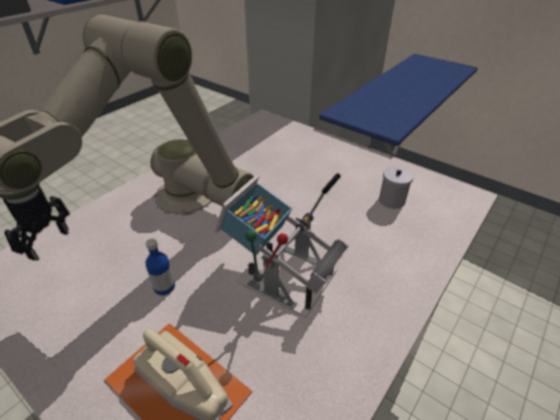

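Scene crop: red ball at about (397,283) → full picture (283,239); green ball at about (315,275) → (251,236). The black handle runs from about (510,160) to (545,118) → (326,191) to (340,175). The nets mixed up the pointer, so I'll segment the balls by colour.

```bash
cat >> h.py <<'E'
def proj(im,P):
    f=K(im); M=np.linalg.inv(im["cam_to_world"]); c=(M[:3,:3]@np.atleast_2d(P).T).T+M[:3,3]
    n=c[:,:2]/c[:,2:]; n=n*(1+im["k1"]*(n**2).sum(1,keepdims=True)); return n*f+[im["cx"],im["cy"]]
def ball(im,kind,near=None,rad=14):
    """sub-pixel centre of the red / green ball: largest disc of that colour"""
    F=im["frame"].astype(int); r,g,b=F[...,0],F[...,1],F[...,2]
    m=((r>1.9*g)&(r>1.9*b)&(r>70)) if kind=="red" else ((g>1.25*r)&(g>b+3)&(g>25))
    m=m.astype(np.uint8)
    if near is not None:
        w=np.zeros_like(m); cv2.circle(w,tuple(int(round(v)) for v in near),rad,1,-1); m&=w
    m=cv2.morphologyEx(m,cv2.MORPH_OPEN,cv2.getStructuringElement(cv2.MORPH_ELLIPSE,(5,5)))
    n,l,s,c=cv2.connectedComponentsWithStats(m)
    if n<2: return None
    k=1+np.argmax(s[1:,4]); return c[k],s[k]
def sp(st,x,y,z):
    c,s=np.cos(st[2]),np.sin(st[2]); return np.array([st[0]+c*x-s*y,st[1]+s*x+c*y,z])
def lean(st,r,y,a): # point at radius r, stand y, at angle a (0.36=upright)
    return sp(st,-r*np.sin(a-.36),y,.150+r*np.cos(a-.36))
E
python3 - <<'E'
from h import *
from scipy.optimize import least_squares
np.set_printoptions(precision=4,suppress=True)
S=env.get_image("scene");T=env.get_image("top")
obs=[]
near={("scene","red"):(283,239),("scene","green"):(251,236),("top","red"):(220+446/3.5,130+77/3.5),("top","green"):(220+507/3.5,130+150/3.5)}
for n,im in(("scene",S),("top",T)):
    for k in("red","green"):
        o=ball(im,k,near[n,k]); print(n,k,o); obs.append((im,k,o[0]))
# handle: dark pixels: use bar end points in both (viewed)
hs=[(S,207,(130+543/2.6,130+118/2.6)),(S,112,(130+507/2.6,130+160/2.6)),(T,207,(220+42/3.5,130+131/3.5)),(T,112,(220+156/3.5,130+118/3.5))]
def res(p,full=False):
    st=p[:3]; e=[]
    for im,k,c in obs:
        P=lean(st,.14,-.112,0) if k=="red" else lean(st,.14,-.148,p[3])
        e+=list(proj(im,P)[0]-c)
    for im,y,c in hs: e+=list((proj(im,lean(st,.13,y/1e3,p[4]))[0]-c)*.5)
    return np.array(e)
r=least_squares(res,[.53,-.09,.05,.36,0.]); print(r.x,r.fun.reshape(-1,2))
print("grip",lean(r.x,.13,.17,r.x[4])); np.save("st.npy",r.x)
E
```

```text
scene red (array([282.    , 237.9194]), array([278, 234,   9,   9,  62], dtype=int32))
scene green (array([250.5408, 234.9286]), array([246, 229,  11,  13,  98], dtype=int32))
top red (array([347.    , 152.2576]), array([343, 148,   9,  10,  66], dtype=int32))
top green (array([363.9636, 172.6182]), array([360, 169,   9,   8,  55], dtype=int32))
[ 0.5499 -0.0811  0.1227  0.4654 -0.0473] [[ 0.2751 -0.3664]
 [ 0.3161 -0.5676]
 [ 0.3066  0.0704]
 [ 0.8332 -0.0048]
 [ 0.028  -0.3248]
 [-0.207   0.1426]
 [-0.6415  0.0054]
 [ 0.3648 -0.3232]]
grip [0.5802 0.0939 0.2694]
```

Run:
```python
from h import *
from scipy.optimize import least_squares
np.set_printoptions(precision=4,suppress=True)
st=np.load("st.npy")
S=env.get_image("scene");T=env.get_image("top")
for im,n in((S,"scene"),(T,"top")):
    d=im["frame"].max(2)<45
    A=proj(im,lean(st,.13,.118,0))[0];B=proj(im,lean(st,.13,.205,0))[0]
    w=np.zeros(d.shape,np.uint8);cv2.line(w,tuple(A.round().astype(int)),tuple(B.round().astype(int)),1,9)
    m=d&(w>0); P=mask(im,m); P=P[P[:,2]>.24]
    # distance of surface points from hypothesised axis -> fit lean
    c,s=np.cos(st[2]),np.sin(st[2]); q=P-[st[0],st[1],.15]
    X=c*q[:,0]+s*q[:,1];Y=-s*q[:,0]+c*q[:,1];Z=q[:,2]
    f=lambda a: np.hypot(X+.13*np.sin(a[0]-.36),Z-.13*np.cos(a[0]-.36))-.009
    r=least_squares(f,[0.],loss="soft_l1",f_scale=.002)
    print(n,len(P),"lean",r.x,"resid",np.median(f(r.x)),"Y",np.percentile(Y,[2,98]),"Zmax",Z.max()+.15, "X med",np.median(X))
    for k,y in(("red",-.112),("green",-.148)):
        cc=proj(im,lean(st,.14,y,0 if k=="red" else st[3]))[0]
        p=pts(im,[cc.round()])[0]; o=im["cam_to_world"][:3,3]; p=p+.014*(p-o)/np.linalg.norm(p-o)-[st[0],st[1],.15]
        print(k,"stand x,y,z",c*p[0]+s*p[1],-s*p[0]+c*p[1],p[2],"lean",.36-np.arctan2(c*p[0]+s*p[1],p[2]))
```

```text
scene 74 lean [-0.0343] resid 0.0007861022183975009 Y [0.1068 0.1875] Zmax 0.2823444784871436 X med 0.053767986171213214
red stand x,y,z 0.049495086057046306 -0.1135590414433974 0.1309612247712754 lean -0.001343042382213111
green stand x,y,z -0.014407863974079203 -0.14778392781845015 0.14037328973134652 lean 0.46228146898913125
top 109 lean [-0.0114] resid 6.431851213974799e-05 Y [0.1188 0.1991] Zmax 0.28397644808371747 X med 0.04756401509288864
red stand x,y,z 0.050758463240316645 -0.11158440749913677 0.1296275018373039 lean -0.01321956531277213
green stand x,y,z -0.01569779437764327 -0.1485044883311366 0.13860637515163923 lean 0.4727739605228859
```

>>> jog_arm --pt "0 0 -4 0 0 0" --pt "0 0 -8 0 0 -6" --pt "0 0 -12 0 0 -12" --pt "3 -2.4 -14 0 0 -18" --pt "6 -4.8 -15 0 0 -24" --pt "9 -7.2 -15 0 0 -30" --pt "12 -9.6 -15 0 0 -36" --pt "15 -12 -15 0 0 -42" --hand 1 --newtons 30

```text
time_s: 1.97
position: [0.2731, -0.3632, 0.3815]
tool_rot: [[0.503, 0.864, 0.0], [0.864, -0.503, -0.001], [-0.0, 0.001, -1.0]]
ft_force: [0.9, 0.1, 0.7]
grip_width: 0.0854
gripper_force: 0.0
```

```bash
cat >> h.py <<'E'
from scipy.spatial.transform import Rotation as Ro
def to(P,yaw):
    """tool-frame shift (cm) and turn (deg) from the present pose to TCP P, tool down, tool x at yaw"""
    s=env.observe(); R=s["tool_rot"]; c,n=np.cos(yaw),np.sin(yaw)
    G=np.array([[c,n,0],[n,-c,0],[0,0,-1]])
    return R.T@(np.array(P)-s["position"])*100, Ro.from_matrix(R.T@G).as_rotvec(degrees=True), s["position"], s["time_s"]
E
python3 - <<'E'
from h import *
st=np.load("st.npy"); g=lean(st,.13,.17,0); print(g); print(to(g+[0,0,.11],st[2]+np.pi/2))
E
```

```text
[0.57452023 0.09323142 0.27166659]
(array([ 5.46130703e+01,  3.08392752e+00, -2.64201776e-02]), array([ 2.52370821e-02,  2.61795455e-02, -3.72393089e+01]), array([ 0.27306185, -0.36320335,  0.38154219]), 1.9667)
```

>>> jog_arm --pt "4 0.2 0 0 0 -5" --pt "8 0.4 0 0 0 -10" --pt "12 0.7 0 0 0 -15" --pt "16 0.9 0 0 0 -20" --pt "20 1.1 0 0 0 -25" --pt "24 1.4 0 0 0 -30" --pt "28 1.6 0 0 0 -35" --pt "32 1.8 0 0 0 -37.2"

```text
time_s: 2.63
position: [0.4509, -0.0962, 0.3815]
tool_rot: [[-0.121, 0.993, 0.0], [0.993, 0.121, -0.0], [-0.0, 0.0, -1.0]]
ft_force: [0.2, -0.6, -0.1]
grip_width: 0.0855
gripper_force: 0.0
```

Run:
```python
from h import *
st=np.load("st.npy"); g=lean(st,.13,.17,0); print(to(g+[0,0,.05],st[2]+np.pi/2))
```

```text
(array([17.30785572, 14.56527316,  5.98872943]), array([ 0.02491619,  0.01964509, -0.05146006]), array([ 0.45094016, -0.09623983,  0.38154982]), 2.6333)
```

>>> jog_arm --pt "3 2.5 0 0 0 0" --pt "6 5 0 0 0 0" --pt "9 7.6 0 0 0 0" --pt "12 10.1 0 0 0 0" --pt "15 12.6 0 0 0 0" --pt "17.3 14.6 0 0 0 0" --pt "17.3 14.6 3 0 0 0" --pt "17.3 14.6 4 0 0 0"

```text
time_s: 3.3
position: [0.5753, 0.0923, 0.338]
tool_rot: [[-0.12, 0.993, -0.004], [0.993, 0.12, 0.0], [0.001, -0.004, -1.0]]
ft_force: [-0.4, -1.0, -1.2]
grip_width: 0.0856
gripper_force: 0.0
```

Run:
```python
from h import *
st=np.load("st.npy"); g=lean(st,.13,.17,0); print(to(g+[0,0,-.017],st[2]+np.pi/2))
S=env.get_image("scene");save("s2.png",S)
a=S["frame"][90:300,180:440,::-1];cv2.imwrite("pics/c.png",cv2.resize(a,None,fx=2.8,fy=2.8,interpolation=2))
```

```text
(array([ 0.0949905 , -0.04068466,  8.32942507]), array([-0.2032942 , -0.03530357, -0.15039844]), array([0.57533748, 0.0923219 , 0.33795827]), 3.3)
```

View pics/c.png

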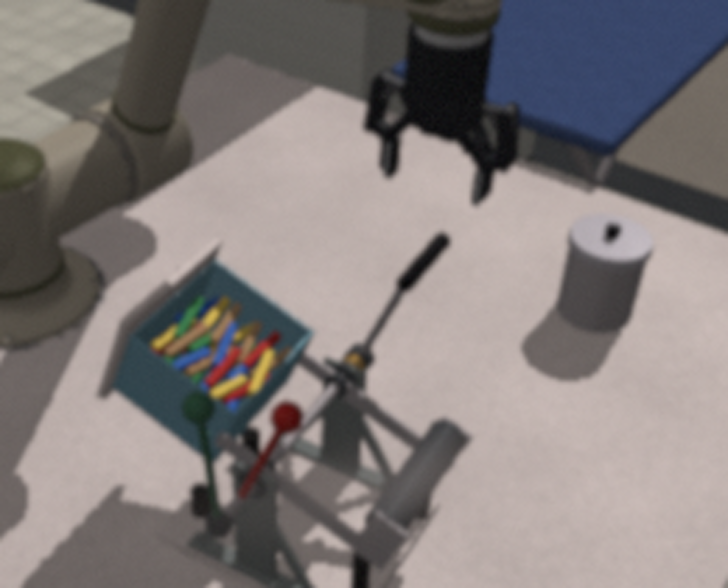

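The gripper's tips, at (390,170) and (482,195) in the crop, straddle the line above the handle, whose end is at (442,240). I'll descend and close.

>>> jog_arm --pt "0 0 2 0 0 0" --pt "0 0 4 0 0 0" --pt "0 0 6 0 0 0" --pt "0 0 7 0 0 0" --pt "0 0 8 0 0 0" --pt "0 0 8.2 0 0 0" --pt "0 0 8.2 0 0 0"

```text
time_s: 3.93
position: [0.575, 0.0905, 0.2595]
tool_rot: [[-0.117, 0.993, -0.0], [0.993, 0.117, 0.0], [0.0, -0.0, -1.0]]
ft_force: [0.5, -0.1, 1.2]
grip_width: 0.0851
gripper_force: 0.0
```

>>> jog_arm --pt "0 0 0 0 0 0" --pt "0 0 0 0 0 0" --pt "0 0 0 0 0 0" --pt "0 0 0 0 0 0" --pt "0 0 0 0 0 0" --pt "0 0 0 0 0 0" --pt "0 0 0 0 0 0" --pt "0 0 0 0 0 0" --hand 0 --newtons 25

```text
time_s: 4.6
position: [0.5752, 0.0907, 0.2596]
tool_rot: [[-0.117, 0.993, 0.001], [0.993, 0.117, 0.0], [-0.0, 0.001, -1.0]]
ft_force: [-0.0, -0.1, 1.3]
grip_width: 0.0164
gripper_force: 25.9
```

Run:
```python
from h import *
st=np.load("st.npy"); s=env.observe(); print(s["time_s"],s["position"],s["grip_width"],s["gripper_force"],s["ft_force"],s["wrist_torque"])
g=lean(st,.13,.17,0);print(g)
S=env.get_image("scene");c=proj(S,lean(st,.14,-.112,0))[0];print(c,ball(S,"red",c))
a=S["frame"][130:280,230:430,::-1];cv2.imwrite("pics/d.png",cv2.resize(a,None,fx=3.5,fy=3.5,interpolation=2))
```

```text
4.6 [0.57518737 0.09069159 0.25958131] 0.016438412863937303 25.85567682981491 [-0.03202187 -0.06808771  1.30098305] [ 0.00203727  0.03295397 -0.06513683]
[0.57452023 0.09323142 0.27166659]
[282.27514927 237.5529484 ] (array([281.77192982, 238.63157895]), array([278, 235,   9,   9,  57], dtype=int32))
```

View pics/d.png

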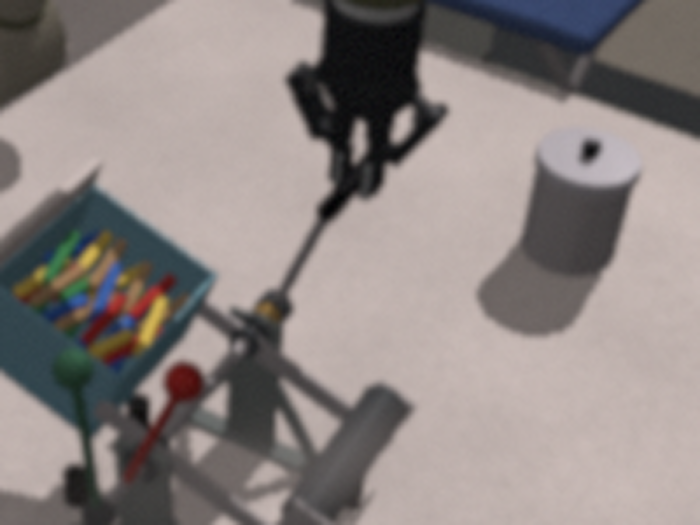

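```bash
cat > ctl.py <<'E'
from h import *
import json,os,sys
from scipy.optimize import minimize_scalar,least_squares
st=np.load("st.npy"); MARK=st[3]; DT=1/12
# ---------- vision: fit pointer lean to redness
def angle(im,y=-.112,kind="red",lo=-.15,hi=.85):
    F=im["frame"].astype(float); r,g,b=F[...,0],F[...,1],F[...,2]
    W=np.clip(r-np.maximum(g,b),0,None) if kind=="red" else np.clip(g-r,0,None)
    f=K(im); k=4
    c0=proj(im,lean(st,.14,y,.36))[0].round().astype(int); h=60
    x0,y0=c0-h; W=W[y0:y0+2*h,x0:x0+2*h]
    def cost(a):
        M=np.zeros((2*h*k,2*h*k),np.float32)
        P=proj(im,[lean(st,q,y,a) for q in(.07,.14)])-[x0,y0]
        C=np.linalg.inv(im["cam_to_world"])@np.r_[lean(st,.14,y,a),1]
        q=((P+.5)*k*16).astype(int)
        cv2.line(M,tuple(map(int,q[0])),tuple(map(int,q[1])),.6,int(round(.008*f/C[2]*k)),shift=4)
        cv2.circle(M,tuple(map(int,q[1])),int(.014*f/C[2]*k*16),1.,-1,shift=4)
        m=cv2.resize(cv2.GaussianBlur(M,(0,0),k*.7),(2*h,2*h),interpolation=cv2.INTER_AREA)
        return -(m*W).sum()/np.sqrt((m*m).sum())
    A=np.arange(lo,hi,.02); i=np.argmin([cost(a) for a in A])
    B=A[i]+np.linspace(-.04,.04,17); c=[cost(a) for a in B]; p=np.polyfit(B-A[i],c,2)
    return A[i]-p[1]/2/p[0]
# ---------- handle geometry (cm from grasp pose, tool y / z)
def yz(phi): return np.array([-13*np.sin(phi-.36)-4.577,12.166-13*np.cos(phi-.36)])
def phi_of(y): return .36-np.arcsin((y+4.577)/13)
# ---------- model
LAG=.04
def sim(s,th,om,t0,t1,fphi,dt=.005,out=None):
    I=.035*s; n=max(1,int(round((t1-t0)/dt))); h=(t1-t0)/n; tr=[]
    for i in range(n):
        t=t0+(i+.5)*h; p=fphi(t); dp=(fphi(t+.01)-fphi(t-.01))/.02
        a=(.237*s*np.sin(th-.36)+.115*(p-th)-.015*om+.006*(dp-om))/I
        om+=a*h; th+=om*h
        if th<0: th=0.; om=max(om,0.)
        tr.append((t0+(i+1)*h,th,om))
    return th,om,tr
E
cat > cal.py <<'E'
from ctl import *
a=[]
for _ in range(3):
    S=env.get_image("scene"); a.append((angle(S),angle(S,-.148,"green")))
a=np.array(a); print(a,env.observe()["time_s"])
json.dump(dict(bias=a[:,0].mean(),gm=a[:,1].mean(),t=[env.observe()["time_s"]],y=[0.],meas=[]),open("log.json","w"))
for p in(.15,.3,.45,.55,.6,.7,.75,.8,.9): print(p,yz(p))
E
python3 cal.py
```

```text
[[0.00160913 0.49767223]
 [0.00144879 0.4986045 ]
 [0.00148765 0.49945428]] 4.8
0.15 [-1.8670213  -0.54840189]
0.3 [-3.79746792 -0.81060702]
0.45 [-5.74542114 -0.78138553]
0.55 [-7.03216563 -0.60005506]
0.6 [-7.66713414 -0.46139367]
0.7 [-8.9123322  -0.08981065]
0.75 [-9.5194494   0.14218222]
0.8 [-10.11421305   0.40422838]
0.9 [-11.26076789   1.01578714]
```

>>> jog_arm --pt "0 -0.5 -0.2 0 0 0" --pt "0 -1.5 -0.5 0 0 0" --pt "0 -2.5 -0.7 0 0 0" --pt "0 -3.5 -0.8 0 0 0" --pt "0 -4.5 -0.8 0 0 0" --pt "0 -5.5 -0.8 0 0 0" --pt "0 -6.5 -0.7 0 0 0" --pt "0 -7 -0.6 0 0 0"

```text
time_s: 5.47
position: [0.5041, 0.0825, 0.2658]
tool_rot: [[-0.117, 0.993, 0.001], [0.993, 0.117, 0.0], [-0.0, 0.001, -1.0]]
ft_force: [2.3, 1.0, -0.3]
grip_width: 0.017
gripper_force: 25.0
```

```bash
cat >> ctl.py <<'E'
def look(rows_y=None,n=1,cam="scene"):
    """log the rows just made (cumulative tool y, cm), then n pictures"""
    L=json.load(open("log.json")); now=env.observe()["time_s"]
    if rows_y:
        t0=now-len(rows_y)*DT; L["t"].append(t0); L["y"].append(L["y"][-1])
        for i,y in enumerate(rows_y): L["t"].append(t0+(i+1)*DT); L["y"].append(y)
    for _ in range(n):
        t=env.observe()["time_s"]; L["meas"].append((t,angle(env.get_image(cam))-L["bias"]))
    s=env.observe(); json.dump(L,open("log.json","w"))
    ys=(st[2]); d=s["position"]-np.array([.57519,.09069,.25958])
    print("t",round(s["time_s"],3),"meas",[(round(a,2),round(b,4)) for a,b in L["meas"][-4:]],"tcp dx,dz cm",
          round(100*(d[0]*np.cos(ys)+d[1]*np.sin(ys)),2),round(-100*d[2],2),"cmd y",L["y"][-1],"F",s["ft_force"].round(1),"grip",s["gripper_force"],s["grip_width"])
    return L
E
python3 -c "
from ctl import *
look([-.5,-1.5,-2.5,-3.5,-4.5,-5.5,-6.5,-7.0],2)"
```

```text
t 5.567 meas [(5.47, np.float64(0.0013)), (5.52, np.float64(0.0013))] tcp dx,dz cm -7.11 -0.62 cmd y -7.0 F [0.9 2.6 4.4] grip 25.446444153785706 0.017002274828035457
```

>>> jog_arm --pt "0 -0.6 0.1 0 0 0" --pt "0 -1.0 0.2 0 0 0" --pt "0 -1.3 0.3 0 0 0" --pt "0 -1.6 0.4 0 0 0" --pt "0 -1.9 0.5 0 0 0" --pt "0 -2.1 0.6 0 0 0" --pt "0 -2.3 0.7 0 0 0" --pt "0 -2.5 0.7 0 0 0"

```text
time_s: 6.23
position: [0.4805, 0.0796, 0.258]
tool_rot: [[-0.117, 0.993, -0.0], [0.993, 0.117, 0.0], [0.0, -0.0, -1.0]]
ft_force: [3.2, 3.3, -2.3]
grip_width: 0.0169
gripper_force: 24.8
```

```bash
python3 -c "
from ctl import *
look([-7.6,-8,-8.3,-8.6,-8.9,-9.1,-9.3,-9.5],2)"
```

```text
t 6.333 meas [(5.47, 0.0013), (5.52, 0.0013), (6.23, np.float64(0.0026)), (6.28, np.float64(0.0026))] tcp dx,dz cm -9.56 0.17 cmd y -9.5 F [ 3.1  2.6 -0.4] grip 24.997908174991608 0.017223775004597635
```

>>> jog_arm --pt "0 -0.2 0.1 0 0 0" --pt "0 -0.4 0.2 0 0 0" --pt "0 -0.6 0.3 0 0 0" --pt "0 -0.7 0.3 0 0 0" --pt "0 -0.8 0.3 0 0 0" --pt "0 -0.9 0.4 0 0 0" --pt "0 -1.0 0.4 0 0 0" --pt "0 -1.0 0.4 0 0 0"

```text
time_s: 7.0
position: [0.4706, 0.0784, 0.2536]
tool_rot: [[-0.117, 0.993, -0.001], [0.993, 0.117, 0.0], [0.0, -0.001, -1.0]]
ft_force: [4.1, 1.8, -4.6]
grip_width: 0.0165
gripper_force: 24.9
```

```bash
python3 -c "
from ctl import *
look([-9.7,-9.9,-10.1,-10.2,-10.3,-10.4,-10.5,-10.5],2)"
```

```text
t 7.1 meas [(6.23, 0.0026), (6.28, 0.0026), (7.0, np.float64(0.0033)), (7.05, np.float64(0.0032))] tcp dx,dz cm -10.53 0.6 cmd y -10.5 F [ 3.4  3.2 -5.1] grip 24.85784500837326 0.016891309141739863
```

>>> jog_arm --pt "0 -0.2 0.1 0 0 0" --pt "0 -0.4 0.2 0 0 0" --pt "0 -0.5 0.3 0 0 0" --pt "0 -0.6 0.3 0 0 0" --pt "0 -0.7 0.4 0 0 0" --pt "0 -0.8 0.4 0 0 0" --pt "0 -0.9 0.5 0 0 0" --pt "0 -0.9 0.5 0 0 0"

```text
time_s: 7.77
position: [0.4619, 0.0774, 0.2488]
tool_rot: [[-0.117, 0.993, -0.0], [0.993, 0.117, 0.0], [0.0, -0.0, -1.0]]
ft_force: [5.7, 3.9, -4.2]
grip_width: 0.0169
gripper_force: 25.1
```

```bash
python3 -c "
from ctl import *
look([-10.7,-10.9,-11,-11.1,-11.2,-11.3,-11.4,-11.4],2)"
```

```text
t 7.867 meas [(7.0, 0.0033), (7.05, 0.0032), (7.77, np.float64(0.0113)), (7.82, np.float64(0.0139))] tcp dx,dz cm -11.4 1.07 cmd y -11.4 F [ 4.6  3.8 -5. ] grip 25.128184854984283 0.016964348036314084
```

```bash
cat >> ctl.py <<'E'
def phif(L,p0):
    t=np.array(L["t"])+LAG; ph=phi_of(np.array(L["y"]))+p0
    return lambda x: np.interp(x,t,ph)
T0=7.0
def estimate(L):
    M=[m for m in L["meas"] if m[0]>=T0-.01]
    G=[[M[0]]]
    for m in M[1:]:
        if m[0]-G[-1][0][0]<.2: G[-1].append(m)
        else: G.append([m])
    n=len(G); now=env.observe()["time_s"]
    def res(p):
        s,p0=p[:2]; X=p[2:].reshape(n,2); f=phif(L,p0); e=[(s-1.15)/.15,p0/.02]
        for i in range(n):
            for t,a in G[i]:
                e.append((X[i,0]+X[i,1]*(t-G[i][0][0])-a)/.0015)
            if i+1<n:
                th,om,_=sim(s,X[i,0],X[i,1],G[i][0][0],G[i+1][0][0],f,.01); e+=[(th-X[i+1,0])/.004,(om-X[i+1,1])/.015]
        return np.array(e)
    x0=[1.15,0]
    for i in range(n):
        o=0. if i==0 else (G[i][-1][1]-G[i][0][1])/(G[i][-1][0]-G[i][0][0]+1e-9) if len(G[i])>1 else 0.
        x0+=[G[i][0][1],o]
    r=least_squares(res,x0,x_scale=np.r_[.1,.02,np.tile([.02,.1],n)])
    s,p0=r.x[:2]; f=phif(L,p0)
    th,om,_=sim(s,r.x[-2],r.x[-1],G[-1][0][0],now,f)
    print("s %.3f p0 %.4f now th %.4f om %.4f cost %.1f"%(s,p0,th,om,2*r.cost))
    return s,p0,th,om,now
def plan(L,target,tau=.8,N=16,use=8,dmax=.1,show=True,vmax=.5):
    s,p0,th,om,now=estimate(L); y0=L["y"][-1]; c0=phi_of(y0)
    def mk(c): # commanded phi nodes
        return dict(t=list(L["t"])+[now]+[now+(i+1)*DT for i in range(N)],y=list(L["y"])+[y0]+[-13*np.sin(x-.36)-4.577 for x in c])
    # reference: speed-limited exponential
    ref=[];q=th;k=om
    for i in range(N):
        v=np.clip((target-q)/tau,-vmax,vmax); k=k+(v-k)*.3; q=q+k*DT; ref.append(q)
    ref=np.array(ref)
    def roll(c,full=False):
        f=phif(mk(c),p0); _,_,tr=sim(s,th,om,now,now+N*DT,f,DT/6); a=np.array(tr)[5::6]
        return a
    def res(d):
        c=c0+np.cumsum(d); a=roll(c)
        return np.r_[(a[:,1]-ref)/.02,(np.diff(np.r_[0,d]))/.04,d/.08]
    r=least_squares(res,np.zeros(N),bounds=(-dmax,dmax)); c=c0+np.cumsum(r.x)
    yy=np.round(-13*np.sin(c-.36)-4.577,1); z0=round(yz(c0)[1],1)
    rows=[[0,round(float(y-y0),1),round(float(round(yz(phi_of(y))[1],1)-z0),1),0,0,0] for y in yy[:use]]
    a=roll(phi_of(yy))
    print("rows",rows); print("cum y",[float(v) for v in yy[:use]]); print("th",a[:,1].round(3)); print("om",a[:,2].round(2))
E
python3 -c "
from ctl import *
L=json.load(open('log.json')); plan(L,.45)"
```

```text
s 1.174 p0 -0.0006 now th 0.0176 om 0.0732 cost 0.0
rows [[0, -1.1, 0.8, 0, 0, 0], [0, -2.0, 1.5, 0, 0, 0], [0, -2.3, 1.8, 0, 0, 0], [0, -1.8, 1.3, 0, 0, 0], [0, -0.8, 0.5, 0, 0, 0], [0, 0.3, -0.2, 0, 0, 0], [0, 1.4, -0.7, 0, 0, 0], [0, 2.6, -1.2, 0, 0, 0]]
cum y [-12.5, -13.4, -13.7, -13.2, -12.2, -11.1, -10.0, -8.8]
th [0.025 0.036 0.052 0.075 0.102 0.133 0.166 0.201 0.235 0.269 0.301 0.33
 0.356 0.378 0.397 0.412]
om [0.1  0.16 0.23 0.3  0.35 0.39 0.41 0.42 0.41 0.4  0.37 0.33 0.29 0.25
 0.2  0.16]
```

```bash
python3 -c "
from ctl import *
L=json.load(open('log.json')); plan(L,.45,tau=1.0,vmax=.25,use=6)"
```

```text
s 1.174 p0 -0.0006 now th 0.0176 om 0.0732 cost 0.0
rows [[0, -0.4, 0.3, 0, 0, 0], [0, -0.7, 0.5, 0, 0, 0], [0, -0.7, 0.5, 0, 0, 0], [0, -0.5, 0.3, 0, 0, 0], [0, -0.1, 0.1, 0, 0, 0], [0, 0.6, -0.3, 0, 0, 0]]
cum y [-11.8, -12.1, -12.1, -11.9, -11.5, -10.8]
th [0.025 0.034 0.046 0.061 0.079 0.099 0.121 0.143 0.166 0.188 0.21  0.232
 0.252 0.273 0.293 0.313]
om [0.09 0.12 0.16 0.2  0.23 0.25 0.27 0.27 0.27 0.27 0.26 0.25 0.25 0.24
 0.24 0.25]
```

>>> jog_arm --pt "0 -0.4 0.3 0 0 0" --pt "0 -0.7 0.5 0 0 0" --pt "0 -0.7 0.5 0 0 0" --pt "0 -0.5 0.3 0 0 0" --pt "0 -0.1 0.1 0 0 0" --pt "0 0.6 -0.3 0 0 0"

```text
time_s: 8.37
position: [0.4663, 0.0779, 0.2523]
tool_rot: [[-0.117, 0.993, -0.005], [0.993, 0.117, -0.001], [-0.0, -0.005, -1.0]]
ft_force: [-2.3, 0.4, 2.0]
grip_width: 0.0171
gripper_force: 25.4
```

```bash
python3 -c "
from ctl import *
L=look([-11.8, -12.1, -12.1, -11.9, -11.5, -10.8],2); plan(L,.45,tau=.9,vmax=.3,use=6)"
```

```text
t 8.467 meas [(7.77, 0.0113), (7.82, 0.0139), (8.37, np.float64(0.0851)), (8.42, np.float64(0.0957))] tcp dx,dz cm -10.83 0.65 cmd y -10.8 F [-4.1  3.   5.8] grip 25.88652491569519 0.0169437104403458
s 1.191 p0 -0.0009 now th 0.1073 om 0.2327 cost 0.2
rows [[0, 0.4, -0.3, 0, 0, 0], [0, 1.0, -0.5, 0, 0, 0], [0, 1.7, -0.8, 0, 0, 0], [0, 2.4, -1.1, 0, 0, 0], [0, 3.2, -1.3, 0, 0, 0], [0, 3.9, -1.4, 0, 0, 0]]
cum y [-10.4, -9.8, -9.1, -8.4, -7.6, -6.9]
th [0.128 0.15  0.172 0.196 0.219 0.241 0.263 0.283 0.301 0.318 0.334 0.348
 0.36  0.371 0.381 0.39 ]
om [0.25 0.27 0.28 0.28 0.28 0.27 0.25 0.23 0.22 0.2  0.18 0.16 0.14 0.13
 0.12 0.11]
```

>>> jog_arm --pt "0 0.4 -0.3 0 0 0" --pt "0 1.0 -0.5 0 0 0" --pt "0 1.7 -0.8 0 0 0" --pt "0 2.4 -1.1 0 0 0" --pt "0 3.2 -1.3 0 0 0" --pt "0 3.9 -1.4 0 0 0"

```text
time_s: 8.97
position: [0.5074, 0.0824, 0.2672]
tool_rot: [[-0.117, 0.993, 0.001], [0.993, 0.117, -0.001], [-0.001, 0.001, -1.0]]
ft_force: [-3.2, 0.4, 9.6]
grip_width: 0.0171
gripper_force: 27.1
```

```bash
python3 -c "
from ctl import *
L=look([-10.4, -9.8, -9.1, -8.4, -7.6, -6.9],2); plan(L,.45,tau=.7,vmax=.3,use=8)"
```

```text
t 9.067 meas [(8.37, 0.0851), (8.42, 0.0957), (8.97, np.float64(0.2432)), (9.02, np.float64(0.2538))] tcp dx,dz cm -6.75 -0.77 cmd y -6.9 F [-2.7  0.1  7.1] grip 26.876629292964935 0.016750998994062977
s 1.188 p0 -0.0039 now th 0.2672 om 0.2498 cost 1.6
rows [[0, 0.5, -0.1, 0, 0, 0], [0, 1.1, -0.2, 0, 0, 0], [0, 1.8, -0.2, 0, 0, 0], [0, 2.4, -0.2, 0, 0, 0], [0, 3.0, -0.2, 0, 0, 0], [0, 3.4, -0.2, 0, 0, 0], [0, 3.7, -0.2, 0, 0, 0], [0, 3.9, -0.1, 0, 0, 0]]
cum y [-6.4, -5.8, -5.1, -4.5, -3.9, -3.5, -3.2, -3.0]
th [0.288 0.308 0.328 0.346 0.363 0.378 0.391 0.402 0.412 0.42  0.427 0.432
 0.436 0.44  0.442 0.444]
om [0.25 0.24 0.23 0.21 0.19 0.17 0.15 0.13 0.11 0.09 0.07 0.06 0.05 0.04
 0.03 0.02]
```

>>> jog_arm --pt "0 0.5 -0.1 0 0 0" --pt "0 1.1 -0.1 0 0 0" --pt "0 1.8 -0.1 0 0 0" --pt "0 2.4 -0.1 0 0 0" --pt "0 3.0 -0.1 0 0 0" --pt "0 3.4 -0.1 0 0 0" --pt "0 3.7 -0.1 0 0 0" --pt "0 3.9 0 0 0 0"

```text
time_s: 9.73
position: [0.5462, 0.0869, 0.2668]
tool_rot: [[-0.117, 0.993, 0.002], [0.993, 0.117, -0.001], [-0.001, 0.001, -1.0]]
ft_force: [-1.1, -1.2, 12.3]
grip_width: 0.0167
gripper_force: 28.6
```

```bash
python3 -c "
from ctl import *
L=look([-6.4, -5.8, -5.1, -4.5, -3.9, -3.5, -3.2, -3.0],2); plan(L,.46,tau=.7,vmax=.3,use=8)"
```

```text
t 9.833 meas [(8.97, 0.2432), (9.02, 0.2538), (9.73, np.float64(0.4025)), (9.78, np.float64(0.4035))] tcp dx,dz cm -2.93 -0.73 cmd y -3.0 F [-0.7 -2.   7.2] grip 28.17670851945877 0.016761797365530372
s 1.176 p0 -0.0115 now th 0.4092 om 0.0776 cost 6.2
rows [[0, -0.2, -0.1, 0, 0, 0], [0, -0.4, -0.1, 0, 0, 0], [0, -0.5, -0.1, 0, 0, 0], [0, -0.6, -0.1, 0, 0, 0], [0, -0.5, -0.1, 0, 0, 0], [0, -0.4, -0.1, 0, 0, 0], [0, -0.3, -0.1, 0, 0, 0], [0, -0.1, 0.0, 0, 0, 0]]
cum y [-3.2, -3.4, -3.5, -3.6, -3.5, -3.4, -3.3, -3.1]
th [0.415 0.42  0.424 0.428 0.432 0.436 0.44  0.444 0.447 0.45  0.453 0.455
 0.457 0.458 0.459 0.459]
om [ 0.06  0.05  0.05  0.05  0.05  0.05  0.05  0.04  0.04  0.03  0.03  0.02
  0.02  0.01  0.01 -0.  ]
```

>>> jog_arm --pt "0 -0.2 0 0 0 0" --pt "0 -0.4 0 0 0 0" --pt "0 -0.5 0 0 0 0" --pt "0 -0.6 0 0 0 0" --pt "0 -0.5 0 0 0 0" --pt "0 -0.4 0 0 0 0"

```text
time_s: 10.33
position: [0.5425, 0.0865, 0.2672]
tool_rot: [[-0.117, 0.993, 0.004], [0.993, 0.117, -0.0], [-0.001, 0.004, -1.0]]
ft_force: [1.0, -1.9, 7.0]
grip_width: 0.017
gripper_force: 28.1
```

```bash
python3 -c "
from ctl import *
L=look([-3.2, -3.4, -3.5, -3.6, -3.5, -3.4],2); plan(L,.46,tau=.7,vmax=.3,use=8)"
```

```text
t 10.433 meas [(9.73, 0.4025), (9.78, 0.4035), (10.33, np.float64(0.4099)), (10.38, np.float64(0.4103))] tcp dx,dz cm -3.28 -0.76 cmd y -3.4 F [ 0.7 -2.   7.8] grip 28.134433329105377 0.016956833347416548
s 1.155 p0 -0.0237 now th 0.4087 om -0.0243 cost 8.8
rows [[0, -0.7, 0.0, 0, 0, 0], [0, -1.4, 0.0, 0, 0, 0], [0, -1.8, 0.0, 0, 0, 0], [0, -2.0, 0.0, 0, 0, 0], [0, -1.9, 0.0, 0, 0, 0], [0, -1.6, 0.0, 0, 0, 0], [0, -1.1, 0.0, 0, 0, 0], [0, -0.7, 0.0, 0, 0, 0]]
cum y [-4.1, -4.8, -5.2, -5.4, -5.3, -5.0, -4.5, -4.1]
th [0.406 0.404 0.404 0.405 0.408 0.413 0.419 0.425 0.432 0.438 0.444 0.449
 0.453 0.456 0.458 0.459]
om [-0.03 -0.02  0.    0.02  0.05  0.06  0.08  0.08  0.08  0.08  0.07  0.05
  0.04  0.03  0.02  0.  ]
```

>>> jog_arm --pt "0 -0.6 0 0 0 0" --pt "0 -1.2 0 0 0 0" --pt "0 -1.6 0 0 0 0" --pt "0 -1.7 0 0 0 0" --pt "0 -1.6 0 0 0 0" --pt "0 -1.3 0 0 0 0"

```text
time_s: 10.93
position: [0.5286, 0.085, 0.2672]
tool_rot: [[-0.117, 0.993, 0.002], [0.993, 0.117, -0.0], [-0.001, 0.002, -1.0]]
ft_force: [-0.9, -1.4, 9.8]
grip_width: 0.017
gripper_force: 28.6
```

```bash
python3 -c "
from ctl import *
L=look([-4,-4.6,-5,-5.1,-5,-4.7],2); plan(L,.46,tau=.7,vmax=.3,use=8)
T=env.get_image('top');c=proj(T,lean(st,.14,-.112,.43))[0];print(c,ball(T,'red',c),proj(T,[lean(st,.14,-.112,a) for a in (.3,.4,.5)]),env.observe()['time_s'])"
```

```text
t 11.033 meas [(10.33, 0.4099), (10.38, 0.4103), (10.93, np.float64(0.4457)), (10.98, np.float64(0.4548))] tcp dx,dz cm -4.66 -0.76 cmd y -4.7 F [ 0.1 -1.2  9.7] grip 28.610801696777344 0.016826461004943432
s 1.177 p0 -0.0111 now th 0.4616 om 0.1631 cost 19.2
rows [[0, 1.3, 0.0, 0, 0, 0], [0, 2.6, 0.2, 0, 0, 0], [0, 3.8, 0.5, 0, 0, 0], [0, 5.0, 0.9, 0, 0, 0], [0, 5.7, 1.2, 0, 0, 0], [0, 5.7, 1.2, 0, 0, 0], [0, 5.4, 1.1, 0, 0, 0], [0, 4.7, 0.8, 0, 0, 0]]
cum y [-3.4, -2.1, -0.9, 0.3, 1.0, 1.0, 0.7, -0.0]
th [0.476 0.491 0.505 0.515 0.522 0.524 0.521 0.515 0.507 0.498 0.488 0.479
 0.472 0.466 0.461 0.459]
om [ 0.18  0.17  0.15  0.11  0.06  0.   -0.05 -0.09 -0.11 -0.11 -0.11 -0.1
 -0.08 -0.06 -0.04 -0.02]
[351.18344574 172.4658233 ] (array([351.38596491, 174.40350877]), array([348, 170,   8,   9,  57], dtype=int32)) [[350.13042418 165.91375307]
 [350.95207968 170.9309112 ]
 [351.69356359 176.08458084]] 11.0833
```

```bash
cat >> ctl.py <<'E'
def topbias():
    im=env.get_image("top"); a=angle(im); return im,a
E
python3 - <<'E'
from ctl import *
import ctl
L=json.load(open("log.json"))
t=env.observe()["time_s"]; T=env.get_image("top"); t2=env.observe()["time_s"]; T2=env.get_image("top")
Z=dict(T); Z["frame"]=cv2.imread("pics/top0.png")[:,:,::-1]
L["tbias"]=angle(Z); a,b=angle(T),angle(T2)
print("tbias",L["tbias"],"top",t,a-L["tbias"],t2,b-L["tbias"],"green top0",angle(Z,-.148,"green",.2,.6))
L["meas"]=[m for m in L["meas"] if not 9.5<m[0]<10.5]+[(t,a-L["tbias"]),(t2,b-L["tbias"])]
json.dump(L,open("log.json","w")); plan(L,.46,tau=.7)
E
```

```text
tbias -0.01643781802978311 top 11.0833 0.48537840142586114 11.1333 0.49939045845438035 green top0 0.45435961919357554
s 1.216 p0 0.0092 now th 0.5147 om 0.3186 cost 42.4
rows [[0, 1.3, 0.0, 0, 0, 0], [0, 2.6, 0.2, 0, 0, 0], [0, 3.8, 0.5, 0, 0, 0], [0, 5.1, 1.0, 0, 0, 0], [0, 6.2, 1.5, 0, 0, 0], [0, 7.4, 2.2, 0, 0, 0], [0, 8.4, 2.9, 0, 0, 0], [0, 9.4, 3.9, 0, 0, 0]]
cum y [-3.4, -2.1, -0.9, 0.4, 1.5, 2.7, 3.7, 4.7]
th [0.543 0.574 0.605 0.636 0.666 0.694 0.718 0.738 0.753 0.761 0.76  0.75
 0.728 0.692 0.642 0.574]
om [ 0.35  0.37  0.38  0.37  0.35  0.32  0.27  0.21  0.14  0.05 -0.05 -0.18
 -0.33 -0.5  -0.69 -0.9 ]
```

```bash
sed -i 's/(s-1.15)\/.15,p0\/.02/(s-1.18)\/.03,p0\/.01/' ctl.py
python3 - <<'E'
import ctl
from ctl import *
ctl.T0=10.9
L=json.load(open("log.json"))
plan(L,.46,tau=.5,dmax=.22,use=5)
E
```

```text
s 1.179 p0 -0.0011 now th 0.5168 om 0.3496 cost 5.7
rows [[0, 2.8, 0.2, 0, 0, 0], [0, 5.5, 1.1, 0, 0, 0], [0, 8.0, 2.6, 0, 0, 0], [0, 9.7, 4.2, 0, 0, 0], [0, 10.4, 5.0, 0, 0, 0]]
cum y [-1.9, 0.8, 3.3, 5.0, 5.7]
th [0.547 0.577 0.602 0.619 0.626 0.622 0.609 0.589 0.564 0.538 0.514 0.492
 0.474 0.46  0.452 0.45 ]
om [ 0.37  0.34  0.27  0.16  0.03 -0.1  -0.2  -0.27 -0.31 -0.31 -0.29 -0.25
 -0.19 -0.13 -0.07 -0.  ]
```

>>> jog_arm --pt "0 2.8 0.2 0 0 0" --pt "0 5.5 1.0 0 0 0" --pt "0 8.0 2.5 0 0 0" --pt "0 9.7 4.1 0 0 0"

```text
time_s: 11.52
position: [0.627, 0.0967, 0.2253]
tool_rot: [[-0.117, 0.993, 0.003], [0.993, 0.117, 0.0], [-0.0, 0.003, -1.0]]
ft_force: [0.4, -1.7, 5.3]
grip_width: 0.0166
gripper_force: 29.2
```

```bash
cat >> ctl.py <<'E'
def look2(rows_y):
    L=json.load(open("log.json")); now=env.observe()["time_s"]; t0=now-len(rows_y)*DT
    L["t"].append(t0); L["y"].append(L["y"][-1])
    for i,y in enumerate(rows_y): L["t"].append(t0+(i+1)*DT); L["y"].append(y)
    for c,b in(("top","tbias"),("scene","bias"),("top","tbias")):
        t=env.observe()["time_s"]; a=angle(env.get_image(c))-L[b]
        print(c,round(t,3),round(a,4))
        if c=="top": L["meas"].append((t,a))
    s=env.observe(); d=s["position"]-np.array([.57519,.09069,.25958])
    print("t",s["time_s"],"tcp",round(100*(d[0]*np.cos(st[2])+d[1]*np.sin(st[2])),2),round(-100*d[2],2),"cmd",L["y"][-1],yz(phi_of(L["y"][-1]))[1].round(2),s["ft_force"].round(1),s["grip_width"])
    json.dump(L,open("log.json","w")); return L
E
python3 - <<'E'
import ctl
from ctl import *
ctl.T0=10.9
L=look2([-1.9,.8,3.3,5.0])
plan(L,.46,tau=.5,dmax=.22,use=6)
E
```

```text
top 11.517 0.58
scene 11.567 0.5598
top 11.617 0.5772
t 11.6667 tcp 5.24 3.5 cmd 5.0 3.38 [ 6.6 -0.7  4.8] 0.016871708264779104
s 1.110 p0 -0.0210 now th 0.5587 om -0.2528 cost 27.3
rows [[0, -2.1, -1.9, 0, 0, 0], [0, -4.7, -3.3, 0, 0, 0], [0, -7.4, -4.1, 0, 0, 0], [0, -10.3, -4.2, 0, 0, 0], [0, -13.1, -3.7, 0, 0, 0], [0, -14.9, -3.1, 0, 0, 0]]
cum y [2.9, 0.3, -2.4, -5.3, -8.1, -9.9]
th [0.532 0.498 0.463 0.429 0.4   0.379 0.369 0.368 0.375 0.389 0.405 0.424
 0.442 0.458 0.472 0.484]
om [-0.36 -0.42 -0.42 -0.39 -0.31 -0.2  -0.08  0.03  0.12  0.18  0.21  0.22
  0.21  0.19  0.16  0.13]
```

```bash
sed -i 's/^LAG=.*/LAG=.01/; s/p0\/.01\]/p0\/.04]/' ctl.py
python3 - <<'E'
s=open("ctl.py").read()
s=s.replace("""                e.append((X[i,0]+X[i,1]*(t-G[i][0][0])-a)/.0015)""","""                th=X[i,0] if t==G[i][0][0] else sim(s,X[i,0],X[i,1],G[i][0][0],t,f,.01)[0]
                e.append((th-a)/.003)""")
open("ctl.py","w").write(s)
E
python3 - <<'E'
import ctl
from ctl import *
L=json.load(open("log.json"))
for T in(10.9,11.05):
    ctl.T0=T; plan(L,.46,tau=.6,dmax=.2,use=6)
E
```

```text
s 1.180 p0 -0.0176 now th 0.5681 om -0.1984 cost 2.6
rows [[0, -1.9, -1.7, 0, 0, 0], [0, -4.2, -3.1, 0, 0, 0], [0, -6.6, -3.9, 0, 0, 0], [0, -9.2, -4.2, 0, 0, 0], [0, -11.0, -4.2, 0, 0, 0], [0, -11.8, -4.0, 0, 0, 0]]
cum y [3.1, 0.8, -1.6, -4.2, -6.0, -6.8]
th [0.547 0.523 0.497 0.474 0.455 0.443 0.436 0.435 0.437 0.442 0.448 0.454
 0.46  0.464 0.467 0.468]
om [-0.28 -0.31 -0.3  -0.26 -0.19 -0.12 -0.05  0.01  0.04  0.07  0.07  0.07
  0.06  0.04  0.02  0.  ]
s 1.184 p0 0.0077 now th 0.5691 om -0.1805 cost 0.5
rows [[0, -1.9, -1.7, 0, 0, 0], [0, -4.2, -3.1, 0, 0, 0], [0, -6.6, -3.9, 0, 0, 0], [0, -8.7, -4.2, 0, 0, 0], [0, -10.0, -4.2, 0, 0, 0], [0, -10.5, -4.2, 0, 0, 0]]
cum y [3.1, 0.8, -1.6, -3.7, -5.0, -5.5]
th [0.55  0.528 0.505 0.485 0.469 0.458 0.452 0.45  0.45  0.452 0.456 0.459
 0.461 0.463 0.463 0.462]
om [-0.25 -0.28 -0.26 -0.22 -0.16 -0.1  -0.05 -0.01  0.02  0.03  0.04  0.03
  0.03  0.01 -0.   -0.02]
```

>>> jog_arm --pt "0 -1.9 -1.7 0 0 0" --pt "0 -4.2 -3.1 0 0 0" --pt "0 -6.6 -3.9 0 0 0" --pt "0 -9.0 -4.2 0 0 0" --pt "0 -10.5 -4.2 0 0 0"

```text
time_s: 12.08
position: [0.5192, 0.0842, 0.2679]
tool_rot: [[-0.117, 0.993, 0.002], [0.993, 0.117, -0.0], [-0.0, 0.001, -1.0]]
ft_force: [3.1, -0.5, -1.4]
grip_width: 0.017
gripper_force: 26.8
```

Run:
```python
import ctl
from ctl import *
L=look2([3.1,.8,-1.6,-4.0,-5.5])
for T in(10.9,11.05):
    ctl.T0=T; plan(L,.46,tau=.6,dmax=.2,use=6)
```

```text
top 12.083 0.5062
scene 12.133 0.5054
top 12.183 0.5059
t 12.2333 tcp -5.55 -0.85 cmd -5.5 -0.8 [-2.3  1.1 10.2] 0.016601596829353065
s 1.203 p0 0.0268 now th 0.5077 om 0.0721 cost 8.7
rows [[0, 2.1, 0.0, 0, 0, 0], [0, 4.4, 0.4, 0, 0, 0], [0, 6.1, 1.0, 0, 0, 0], [0, 7.0, 1.5, 0, 0, 0], [0, 7.2, 1.6, 0, 0, 0], [0, 6.9, 1.4, 0, 0, 0]]
cum y [-3.4, -1.1, 0.6, 1.5, 1.7, 1.4]
th [0.516 0.525 0.531 0.534 0.533 0.528 0.519 0.509 0.498 0.488 0.478 0.47
 0.464 0.46  0.458 0.458]
om [ 0.11  0.1   0.06  0.01 -0.04 -0.08 -0.11 -0.13 -0.13 -0.12 -0.11 -0.09
 -0.06 -0.04 -0.01  0.02]
s 1.198 p0 0.0466 now th 0.5094 om 0.0906 cost 2.6
rows [[0, 2.3, 0.0, 0, 0, 0], [0, 4.8, 0.6, 0, 0, 0], [0, 6.6, 1.3, 0, 0, 0], [0, 7.6, 1.8, 0, 0, 0], [0, 7.8, 1.9, 0, 0, 0], [0, 7.4, 1.7, 0, 0, 0]]
cum y [-3.2, -0.7, 1.1, 2.1, 2.3, 1.9]
th [0.519 0.529 0.537 0.541 0.54  0.534 0.525 0.514 0.503 0.491 0.481 0.472
 0.465 0.461 0.459 0.46 ]
om [ 0.13  0.12  0.08  0.02 -0.04 -0.09 -0.12 -0.14 -0.14 -0.13 -0.12 -0.09
 -0.07 -0.04 -0.01  0.02]
```

>>> jog_arm --pt "0 2.2 0 0 0 0" --pt "0 4.6 0.5 0 0 0" --pt "0 6.4 1.2 0 0 0" --pt "0 7.3 1.6 0 0 0" --pt "0 7.5 1.8 0 0 0"

```text
time_s: 12.65
position: [0.5975, 0.0933, 0.2485]
tool_rot: [[-0.117, 0.993, 0.001], [0.993, 0.117, 0.001], [0.0, 0.001, -1.0]]
ft_force: [3.0, 0.3, 11.6]
grip_width: 0.0168
gripper_force: 29.7
```

```bash
cat > go.py <<'E'
import ctl,sys
from ctl import *
rows=json.loads(sys.argv[1]); T0s=json.loads(sys.argv[2]); tgt=float(sys.argv[3]); kw=json.loads(sys.argv[4]) if len(sys.argv)>4 else {}
L=look2(rows)
for T in T0s:
    ctl.T0=T; plan(L,tgt,**{**dict(tau=.6,dmax=.2,use=6),**kw})
E
python3 go.py "[-3.3,-0.9,0.9,1.8,2.0]" "[11.05,11.5]" .46
```

```text
top 12.65 0.5223
scene 12.7 0.5214
top 12.75 0.5118
t 12.8 tcp 2.15 1.06 cmd 2.0 0.95 [3.  0.3 5.2] 0.017367586284147536
s 1.209 p0 0.0271 now th 0.5044 om -0.1726 cost 4.4
rows [[0, -1.7, -0.9, 0, 0, 0], [0, -3.8, -1.5, 0, 0, 0], [0, -5.6, -1.8, 0, 0, 0], [0, -6.7, -1.8, 0, 0, 0], [0, -7.2, -1.8, 0, 0, 0], [0, -7.2, -1.8, 0, 0, 0]]
cum y [0.3, -1.8, -3.6, -4.7, -5.2, -5.2]
th [0.488 0.472 0.457 0.445 0.438 0.435 0.435 0.437 0.441 0.446 0.45  0.455
 0.458 0.46  0.461 0.46 ]
om [-0.2  -0.19 -0.16 -0.12 -0.07 -0.02  0.01  0.04  0.05  0.06  0.05  0.05
  0.03  0.02  0.   -0.01]
s 1.188 p0 0.0195 now th 0.5027 om -0.1903 cost 1.3
rows [[0, -1.8, -0.9, 0, 0, 0], [0, -4.1, -1.6, 0, 0, 0], [0, -6.1, -1.8, 0, 0, 0], [0, -7.3, -1.8, 0, 0, 0], [0, -7.7, -1.8, 0, 0, 0], [0, -7.7, -1.8, 0, 0, 0]]
cum y [0.2, -2.1, -4.1, -5.3, -5.7, -5.7]
th [0.485 0.467 0.451 0.439 0.431 0.428 0.429 0.432 0.437 0.442 0.447 0.452
 0.455 0.457 0.458 0.457]
om [-0.22 -0.21 -0.17 -0.12 -0.07 -0.02  0.02  0.05  0.06  0.06  0.06  0.05
  0.03  0.02 -0.   -0.02]
```

>>> jog_arm --pt "0 -1.7 -0.9 0 0 0" --pt "0 -3.8 -1.5 0 0 0" --pt "0 -5.7 -1.8 0 0 0" --pt "0 -6.8 -1.8 0 0 0" --pt "0 -7.3 -1.8 0 0 0" --pt "0 -7.3 -1.8 0 0 0"

```text
time_s: 13.3
position: [0.5229, 0.0846, 0.2678]
tool_rot: [[-0.117, 0.993, 0.002], [0.993, 0.117, 0.0], [0.0, 0.002, -1.0]]
ft_force: [2.1, 1.6, 7.9]
grip_width: 0.0174
gripper_force: 27.8
```

```bash
python3 go.py "[0.3,-1.8,-3.7,-4.8,-5.3,-5.3]" "[11.5,12.0]" .46 '{"use":8}'
```

```text
top 13.3 0.4393
scene 13.35 0.4302
top 13.4 0.4399
t 13.45 tcp -5.18 -0.82 cmd -5.3 -0.81 [1.  1.2 8.6] 0.017154959822768243
s 1.194 p0 0.0274 now th 0.4428 om 0.0674 cost 2.5
rows [[0, 1.1, 0.0, 0, 0, 0], [0, 2.5, 0.1, 0, 0, 0], [0, 3.6, 0.3, 0, 0, 0], [0, 4.2, 0.4, 0, 0, 0], [0, 4.5, 0.5, 0, 0, 0], [0, 4.5, 0.5, 0, 0, 0], [0, 4.3, 0.5, 0, 0, 0], [0, 4.0, 0.4, 0, 0, 0]]
cum y [-4.2, -2.8, -1.7, -1.1, -0.8, -0.8, -1.0, -1.3]
th [0.45  0.458 0.465 0.471 0.474 0.476 0.475 0.473 0.471 0.468 0.466 0.463
 0.462 0.461 0.461 0.461]
om [ 0.09  0.1   0.08  0.06  0.03  0.01 -0.01 -0.03 -0.03 -0.03 -0.03 -0.02
 -0.02 -0.01  0.    0.02]
s 1.190 p0 0.0341 now th 0.4434 om 0.0742 cost 1.5
rows [[0, 1.2, 0.0, 0, 0, 0], [0, 2.6, 0.1, 0, 0, 0], [0, 3.8, 0.3, 0, 0, 0], [0, 4.5, 0.5, 0, 0, 0], [0, 4.8, 0.6, 0, 0, 0], [0, 4.7, 0.6, 0, 0, 0], [0, 4.5, 0.5, 0, 0, 0], [0, 4.1, 0.4, 0, 0, 0]]
cum y [-4.1, -2.7, -1.5, -0.8, -0.5, -0.6, -0.8, -1.2]
th [0.451 0.46  0.467 0.473 0.477 0.478 0.477 0.474 0.471 0.468 0.465 0.462
 0.46  0.459 0.458 0.459]
om [ 0.1   0.1   0.08  0.06  0.03  0.   -0.02 -0.03 -0.04 -0.04 -0.04 -0.03
 -0.02 -0.01 -0.    0.01]
```

Converging. Continuing with the second plan.

>>> jog_arm --pt "0 1.1 0 0 0 0" --pt "0 2.5 0.1 0 0 0" --pt "0 3.7 0.3 0 0 0" --pt "0 4.4 0.4 0 0 0" --pt "0 4.7 0.5 0 0 0" --pt "0 4.6 0.5 0 0 0" --pt "0 4.4 0.5 0 0 0"

```text
time_s: 14.03
position: [0.566, 0.0896, 0.2616]
tool_rot: [[-0.117, 0.993, -0.001], [0.993, 0.117, -0.0], [0.0, -0.001, -1.0]]
ft_force: [-0.3, -1.2, -1.4]
grip_width: 0.0165
gripper_force: 28.5
```

```bash
python3 go.py "[-4.2,-2.8,-1.6,-0.9,-0.6,-0.7,-0.9]" "[11.5,12.5]" .46 '{"use":8}'
```

```text
top 14.033 0.4629
scene 14.083 0.4533
top 14.133 0.4578
t 14.1833 tcp -0.97 -0.22 cmd -0.9 -0.3 [-0.9 -2.2 -5.8] 0.016737366362882134
s 1.199 p0 0.0237 now th 0.4536 om -0.0869 cost 2.8
rows [[0, -1.0, -0.3, 0, 0, 0], [0, -2.2, -0.4, 0, 0, 0], [0, -3.1, -0.5, 0, 0, 0], [0, -3.6, -0.5, 0, 0, 0], [0, -3.7, -0.5, 0, 0, 0], [0, -3.5, -0.5, 0, 0, 0], [0, -3.2, -0.5, 0, 0, 0], [0, -2.7, -0.5, 0, 0, 0]]
cum y [-1.9, -3.1, -4.0, -4.5, -4.6, -4.4, -4.1, -3.6]
th [0.446 0.438 0.432 0.429 0.427 0.429 0.432 0.436 0.441 0.446 0.45  0.454
 0.457 0.459 0.46  0.459]
om [-0.1  -0.08 -0.06 -0.03 -0.    0.02  0.04  0.05  0.06  0.06  0.05  0.04
  0.03  0.02  0.01 -0.01]
s 1.184 p0 0.0193 now th 0.4527 om -0.0964 cost 0.6
rows [[0, -1.1, -0.3, 0, 0, 0], [0, -2.4, -0.5, 0, 0, 0], [0, -3.3, -0.5, 0, 0, 0], [0, -3.9, -0.5, 0, 0, 0], [0, -4.0, -0.5, 0, 0, 0], [0, -3.8, -0.5, 0, 0, 0], [0, -3.4, -0.5, 0, 0, 0], [0, -2.9, -0.5, 0, 0, 0]]
cum y [-2.0, -3.3, -4.2, -4.8, -4.9, -4.7, -4.3, -3.8]
th [0.444 0.436 0.429 0.425 0.424 0.425 0.429 0.433 0.439 0.444 0.449 0.453
 0.456 0.459 0.46  0.46 ]
om [-0.11 -0.09 -0.07 -0.03 -0.    0.03  0.05  0.06  0.06  0.06  0.06  0.05
  0.03  0.02  0.01 -0.01]
```

>>> jog_arm --pt "0 -1.0 -0.3 0 0 0" --pt "0 -2.3 -0.4 0 0 0" --pt "0 -3.2 -0.5 0 0 0" --pt "0 -3.7 -0.5 0 0 0" --pt "0 -3.8 -0.5 0 0 0" --pt "0 -3.6 -0.5 0 0 0" --pt "0 -3.3 -0.5 0 0 0" --pt "0 -2.8 -0.5 0 0 0"

```text
time_s: 14.85
position: [0.5383, 0.0864, 0.2678]
tool_rot: [[-0.117, 0.993, -0.001], [0.993, 0.117, -0.0], [-0.0, -0.001, -1.0]]
ft_force: [-3.5, 0.1, 2.5]
grip_width: 0.0168
gripper_force: 27.4
```

```bash
python3 go.py "[-1.9,-3.2,-4.1,-4.6,-4.7,-4.5,-4.2,-3.7]" "[11.5,12.5]" .46 '{"use":8}'
```

```text
top 14.85 0.4436
scene 14.9 0.4365
top 14.95 0.4526
t 15.0 tcp -3.64 -0.81 cmd -3.7 -0.8 [-1.   1.   5.5] 0.016639201649653358
s 1.198 p0 0.0248 now th 0.4574 om 0.1063 cost 2.9
rows [[0, 1.0, 0.1, 0, 0, 0], [0, 2.0, 0.3, 0, 0, 0], [0, 2.9, 0.5, 0, 0, 0], [0, 3.3, 0.7, 0, 0, 0], [0, 3.4, 0.7, 0, 0, 0], [0, 3.3, 0.7, 0, 0, 0], [0, 2.9, 0.5, 0, 0, 0], [0, 2.5, 0.4, 0, 0, 0]]
cum y [-2.7, -1.7, -0.8, -0.4, -0.3, -0.4, -0.8, -1.2]
th [0.467 0.475 0.482 0.486 0.488 0.488 0.485 0.482 0.478 0.473 0.469 0.466
 0.463 0.461 0.46  0.46 ]
om [ 0.11  0.1   0.07  0.04  0.01 -0.02 -0.04 -0.05 -0.05 -0.05 -0.05 -0.04
 -0.03 -0.02 -0.01  0.  ]
s 1.187 p0 0.0246 now th 0.4572 om 0.1045 cost 1.1
rows [[0, 0.9, 0.1, 0, 0, 0], [0, 2.0, 0.3, 0, 0, 0], [0, 2.8, 0.5, 0, 0, 0], [0, 3.2, 0.6, 0, 0, 0], [0, 3.3, 0.7, 0, 0, 0], [0, 3.2, 0.6, 0, 0, 0], [0, 2.8, 0.5, 0, 0, 0], [0, 2.4, 0.4, 0, 0, 0]]
cum y [-2.8, -1.7, -0.9, -0.5, -0.4, -0.5, -0.9, -1.3]
th [0.466 0.475 0.481 0.486 0.488 0.487 0.485 0.482 0.478 0.474 0.47  0.467
 0.465 0.463 0.463 0.463]
om [ 0.11  0.09  0.07  0.04  0.01 -0.02 -0.03 -0.04 -0.05 -0.05 -0.04 -0.03
 -0.02 -0.01 -0.    0.01]
```

>>> jog_arm --pt "0 1.0 0.1 0 0 0" --pt "0 2.0 0.3 0 0 0" --pt "0 2.9 0.5 0 0 0" --pt "0 3.3 0.6 0 0 0" --pt "0 3.4 0.7 0 0 0" --pt "0 3.3 0.6 0 0 0" --pt "0 2.9 0.5 0 0 0" --pt "0 2.5 0.4 0 0 0"

```text
time_s: 15.67
position: [0.5636, 0.0893, 0.2632]
tool_rot: [[-0.117, 0.993, 0.002], [0.993, 0.117, 0.0], [0.0, 0.002, -1.0]]
ft_force: [2.1, 0.9, 2.3]
grip_width: 0.017
gripper_force: 28.3
```

```bash
python3 go.py "[-2.7,-1.7,-0.8,-0.4,-0.3,-0.4,-0.8,-1.2]" "[12.0,13.0]" .46 '{"use":8}'
```

```text
top 15.667 0.4742
scene 15.717 0.4636
top 15.767 0.4681
t 15.8167 tcp -1.22 -0.39 cmd -1.2 -0.39 [ 2.  -0.5 -0.8] 0.016626846477441986
s 1.198 p0 0.0243 now th 0.4639 om -0.0853 cost 2.5
rows [[0, -0.8, -0.2, 0, 0, 0], [0, -1.7, -0.3, 0, 0, 0], [0, -2.4, -0.4, 0, 0, 0], [0, -2.8, -0.4, 0, 0, 0], [0, -2.9, -0.4, 0, 0, 0], [0, -2.7, -0.4, 0, 0, 0], [0, -2.5, -0.4, 0, 0, 0], [0, -2.1, -0.4, 0, 0, 0]]
cum y [-2.0, -2.9, -3.6, -4.0, -4.1, -3.9, -3.7, -3.3]
th [0.457 0.45  0.444 0.44  0.439 0.44  0.441 0.444 0.448 0.452 0.455 0.458
 0.461 0.463 0.465 0.465]
om [-0.09 -0.08 -0.06 -0.03 -0.01  0.01  0.03  0.04  0.04  0.04  0.04  0.04
  0.03  0.02  0.01  0.01]
s 1.184 p0 0.0261 now th 0.4637 om -0.0878 cost 0.9
rows [[0, -0.8, -0.2, 0, 0, 0], [0, -1.7, -0.3, 0, 0, 0], [0, -2.4, -0.4, 0, 0, 0], [0, -2.8, -0.4, 0, 0, 0], [0, -2.9, -0.4, 0, 0, 0], [0, -2.8, -0.4, 0, 0, 0], [0, -2.5, -0.4, 0, 0, 0], [0, -2.2, -0.4, 0, 0, 0]]
cum y [-2.0, -2.9, -3.6, -4.0, -4.1, -4.0, -3.7, -3.4]
th [0.456 0.449 0.443 0.439 0.438 0.438 0.44  0.443 0.446 0.45  0.453 0.456
 0.458 0.46  0.461 0.461]
om [-0.09 -0.08 -0.06 -0.03 -0.01  0.01  0.03  0.04  0.04  0.04  0.04  0.03
  0.02  0.02  0.01 -0.  ]
```

>>> jog_arm --pt "0 -0.8 -0.2 0 0 0" --pt "0 -1.7 -0.3 0 0 0" --pt "0 -2.4 -0.4 0 0 0" --pt "0 -2.8 -0.4 0 0 0" --pt "0 -2.9 -0.4 0 0 0" --pt "0 -2.8 -0.4 0 0 0" --pt "0 -2.5 -0.4 0 0 0" --pt "0 -2.1 -0.4 0 0 0"

```text
time_s: 16.48
position: [0.5416, 0.0868, 0.2675]
tool_rot: [[-0.117, 0.993, -0.002], [0.993, 0.117, -0.0], [-0.0, -0.002, -1.0]]
ft_force: [-2.4, 1.7, 4.9]
grip_width: 0.0173
gripper_force: 28.0
```

```bash
python3 go.py "[-2,-2.9,-3.6,-4,-4.1,-4,-3.7,-3.3]" "[12.5,14]" .46 '{"use":8}'
```

```text
top 16.483 0.4517
scene 16.533 0.4428
top 16.583 0.458
t 16.6333 tcp -3.34 -0.79 cmd -3.3 -0.77 [-1.4  1.3  6.9] 0.01673634091287591
s 1.190 p0 0.0252 now th 0.4614 om 0.0759 cost 1.7
rows [[0, 0.7, 0.1, 0, 0, 0], [0, 1.5, 0.3, 0, 0, 0], [0, 2.1, 0.4, 0, 0, 0], [0, 2.4, 0.5, 0, 0, 0], [0, 2.5, 0.5, 0, 0, 0], [0, 2.4, 0.5, 0, 0, 0], [0, 2.1, 0.4, 0, 0, 0], [0, 1.8, 0.3, 0, 0, 0]]
cum y [-2.6, -1.8, -1.2, -0.9, -0.8, -0.9, -1.2, -1.5]
th [0.468 0.474 0.479 0.482 0.483 0.483 0.481 0.478 0.475 0.472 0.469 0.467
 0.465 0.464 0.464 0.464]
om [ 0.08  0.07  0.05  0.03  0.01 -0.01 -0.03 -0.03 -0.04 -0.04 -0.03 -0.03
 -0.02 -0.01  0.    0.01]
s 1.186 p0 0.0266 now th 0.4615 om 0.0768 cost 1.1
rows [[0, 0.7, 0.1, 0, 0, 0], [0, 1.5, 0.3, 0, 0, 0], [0, 2.1, 0.4, 0, 0, 0], [0, 2.5, 0.5, 0, 0, 0], [0, 2.5, 0.5, 0, 0, 0], [0, 2.4, 0.5, 0, 0, 0], [0, 2.1, 0.4, 0, 0, 0], [0, 1.8, 0.3, 0, 0, 0]]
cum y [-2.6, -1.8, -1.2, -0.8, -0.8, -0.9, -1.2, -1.5]
th [0.468 0.474 0.479 0.482 0.484 0.483 0.481 0.478 0.475 0.472 0.469 0.467
 0.465 0.464 0.464 0.464]
om [ 0.08  0.07  0.05  0.03  0.   -0.01 -0.03 -0.04 -0.04 -0.04 -0.03 -0.03
 -0.02 -0.01  0.    0.01]
```

>>> jog_arm --pt "0 0.7 0.1 0 0 0" --pt "0 1.5 0.3 0 0 0" --pt "0 2.1 0.4 0 0 0" --pt "0 2.4 0.5 0 0 0" --pt "0 2.5 0.5 0 0 0" --pt "0 2.4 0.5 0 0 0" --pt "0 2.1 0.4 0 0 0" --pt "0 1.8 0.3 0 0 0"

```text
time_s: 17.3
position: [0.56, 0.0889, 0.2636]
tool_rot: [[-0.117, 0.993, -0.001], [0.993, 0.117, -0.0], [0.0, -0.001, -1.0]]
ft_force: [2.3, 1.0, -1.7]
grip_width: 0.0171
gripper_force: 28.2
```

```bash
python3 go.py "[-2.6,-1.8,-1.2,-0.9,-0.8,-0.9,-1.2,-1.5]" "[14]" .46 '{"use":8}'
python3 - <<'E'
from h import *
st=np.load("st.npy")
E
```

```text
top 17.3 0.481
scene 17.35 0.4748
top 17.4 0.4778
t 17.45 tcp -1.55 -0.42 cmd -1.5 -0.46 [ 1.1 -1.1 -2.2] 0.016938191699337656
s 1.186 p0 0.0269 now th 0.4757 om -0.0434 cost 1.1
rows [[0, -0.3, 0.0, 0, 0, 0], [0, -0.7, -0.1, 0, 0, 0], [0, -1.0, -0.2, 0, 0, 0], [0, -1.2, -0.2, 0, 0, 0], [0, -1.3, -0.2, 0, 0, 0], [0, -1.3, -0.2, 0, 0, 0], [0, -1.3, -0.2, 0, 0, 0], [0, -1.2, -0.2, 0, 0, 0]]
cum y [-1.8, -2.2, -2.5, -2.7, -2.8, -2.8, -2.8, -2.7]
th [0.472 0.468 0.464 0.462 0.46  0.458 0.458 0.458 0.458 0.458 0.459 0.459
 0.459 0.46  0.46  0.46 ]
om [-0.05 -0.05 -0.04 -0.03 -0.02 -0.01 -0.    0.    0.    0.01  0.01  0.01
  0.    0.    0.   -0.  ]
```

>>> jog_arm --pt "0 -0.3 0 0 0 0" --pt "0 -0.7 -0.1 0 0 0" --pt "0 -1.0 -0.2 0 0 0" --pt "0 -1.2 -0.2 0 0 0" --pt "0 -1.3 -0.3 0 0 0" --pt "0 -1.3 -0.3 0 0 0" --pt "0 -1.3 -0.3 0 0 0" --pt "0 -1.2 -0.3 0 0 0"

```text
time_s: 18.12
position: [0.5478, 0.0874, 0.2667]
tool_rot: [[-0.117, 0.993, -0.002], [0.993, 0.117, -0.0], [0.0, -0.002, -1.0]]
ft_force: [-0.1, -0.6, -7.3]
grip_width: 0.0166
gripper_force: 27.0
```

```bash
python3 go.py "[-1.8,-2.2,-2.5,-2.7,-2.8,-2.8,-2.8,-2.7]" "[14]" .46 '{"use":8}'
python3 - <<'E'
from ctl import *
# mark from saved pictures: lean whose projected ball best fits the green ball, relative to the same for red at 0
for n in("scene","top"):
    im=env.get_image(n) if n=="top" else None
    if im is None: continue
    save("now_top.png",im); a=im["frame"][140:230,310:400,::-1]; cv2.imwrite("pics/e.png",cv2.resize(a,None,fx=6,fy=6,interpolation=2))
E
```

```text
top 18.117 0.4728
scene 18.167 0.4637
top 18.217 0.4766
t 18.2667 tcp -2.75 -0.71 cmd -2.7 -0.7 [-1.6 -1.4 -8. ] 0.017230801011626943
s 1.189 p0 0.0283 now th 0.4786 om 0.0481 cost 1.8
rows [[0, 0.6, 0.1, 0, 0, 0], [0, 1.3, 0.3, 0, 0, 0], [0, 1.7, 0.4, 0, 0, 0], [0, 1.9, 0.4, 0, 0, 0], [0, 1.9, 0.4, 0, 0, 0], [0, 1.8, 0.4, 0, 0, 0], [0, 1.5, 0.3, 0, 0, 0], [0, 1.2, 0.2, 0, 0, 0]]
cum y [-2.1, -1.4, -1.0, -0.8, -0.8, -0.9, -1.2, -1.5]
th [0.483 0.486 0.489 0.49  0.489 0.487 0.483 0.48  0.475 0.471 0.468 0.465
 0.462 0.461 0.46  0.46 ]
om [ 0.05  0.04  0.02  0.   -0.02 -0.03 -0.04 -0.05 -0.05 -0.05 -0.04 -0.03
 -0.02 -0.02 -0.01  0.  ]
```

View pics/e.png

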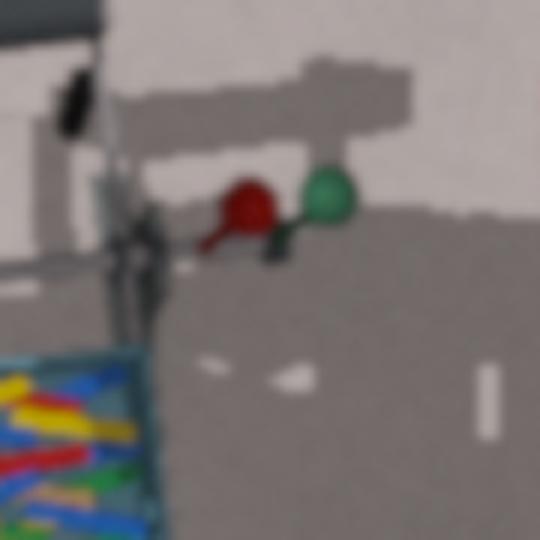

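Red (248,208) and green (328,195) in the crop lie along the axle's slope, so they are lined up. They have been since about t = 12 s, over 6 s. Now I'll close it.

Run:
```python
import ctl
from ctl import *
L=json.load(open("log.json")); ctl.T0=14
plan(L,-.02,tau=.8,vmax=.3,dmax=.2,use=7)
```

```text
s 1.189 p0 0.0283 now th 0.4812 om 0.0546 cost 1.8
rows [[0, 1.8, 0.4, 0, 0, 0], [0, 3.6, 1.1, 0, 0, 0], [0, 4.7, 1.7, 0, 0, 0], [0, 5.0, 1.8, 0, 0, 0], [0, 4.7, 1.7, 0, 0, 0], [0, 3.8, 1.2, 0, 0, 0], [0, 2.5, 0.6, 0, 0, 0]]
cum y [-0.9, 0.9, 2.0, 2.3, 2.0, 1.1, -0.2]
th [0.485 0.486 0.481 0.47  0.452 0.429 0.401 0.372 0.341 0.31  0.279 0.25
 0.222 0.195 0.168 0.143]
om [ 0.04 -0.02 -0.09 -0.17 -0.24 -0.3  -0.34 -0.37 -0.37 -0.37 -0.36 -0.35
 -0.33 -0.32 -0.31 -0.31]
```

>>> jog_arm --pt "0 1.8 0.4 0 0 0" --pt "0 3.6 1.1 0 0 0" --pt "0 4.7 1.7 0 0 0" --pt "0 5.0 1.8 0 0 0" --pt "0 4.7 1.7 0 0 0" --pt "0 3.8 1.2 0 0 0" --pt "0 2.5 0.6 0 0 0"

```text
time_s: 18.9
position: [0.574, 0.0905, 0.2619]
tool_rot: [[-0.117, 0.993, 0.003], [0.993, 0.117, 0.0], [-0.0, 0.003, -1.0]]
ft_force: [2.1, -0.9, -1.8]
grip_width: 0.017
gripper_force: 26.9
```

```bash
python3 go.py "[-0.9,0.9,2.0,2.3,2.0,1.1,-0.2]" "[14,16]" -.02 '{"use":6,"tau":1.0,"vmax":0.25}'
```

```text
top 18.9 0.4052
scene 18.95 0.4036
top 19.0 0.3707
t 19.05 tcp -0.21 -0.28 cmd -0.2 -0.07 [ 1.8 -1.2  3.5] 0.016725835562916402
s 1.192 p0 0.0283 now th 0.3498 om -0.4204 cost 2.0
rows [[0, -2.2, -0.6, 0, 0, 0], [0, -4.8, -0.7, 0, 0, 0], [0, -7.0, -0.5, 0, 0, 0], [0, -8.5, -0.1, 0, 0, 0], [0, -9.4, 0.3, 0, 0, 0], [0, -9.7, 0.4, 0, 0, 0]]
cum y [-2.4, -5.0, -7.2, -8.7, -9.6, -9.9]
th [0.313 0.277 0.242 0.212 0.186 0.165 0.149 0.135 0.124 0.114 0.105 0.096
 0.086 0.076 0.065 0.052]
om [-0.45 -0.43 -0.39 -0.34 -0.28 -0.23 -0.18 -0.15 -0.13 -0.11 -0.11 -0.11
 -0.12 -0.13 -0.14 -0.16]
s 1.185 p0 0.0331 now th 0.3502 om -0.4172 cost 1.0
rows [[0, -2.1, -0.5, 0, 0, 0], [0, -4.7, -0.7, 0, 0, 0], [0, -6.9, -0.5, 0, 0, 0], [0, -8.4, -0.1, 0, 0, 0], [0, -9.2, 0.2, 0, 0, 0], [0, -9.5, 0.3, 0, 0, 0]]
cum y [-2.3, -4.9, -7.1, -8.6, -9.4, -9.7]
th [0.314 0.277 0.243 0.213 0.188 0.167 0.15  0.136 0.125 0.114 0.105 0.095
 0.085 0.074 0.062 0.048]
om [-0.44 -0.43 -0.39 -0.34 -0.28 -0.23 -0.18 -0.15 -0.13 -0.12 -0.12 -0.12
 -0.13 -0.14 -0.15 -0.17]
```

>>> jog_arm --pt "0 -2.2 -0.4 0 0 0" --pt "0 -4.8 -0.5 0 0 0" --pt "0 -7.0 -0.3 0 0 0" --pt "0 -8.5 0.1 0 0 0" --pt "0 -9.4 0.4 0 0 0"

```text
time_s: 19.47
position: [0.4793, 0.0797, 0.2578]
tool_rot: [[-0.117, 0.993, 0.003], [0.993, 0.117, 0.001], [0.0, 0.003, -1.0]]
ft_force: [3.6, 1.3, 0.9]
grip_width: 0.017
gripper_force: 26.5
```

```bash
python3 go.py "[-2.4,-5.0,-7.2,-8.7,-9.6]" "[16,18.5]" -.02 '{"use":6,"tau":0.8,"vmax":0.2}'
```

```text
top 19.467 0.1705
scene 19.517 0.1665
top 19.567 0.1435
t 19.6167 tcp -9.59 0.14 cmd -9.6 0.18 [-2.7  1.5  8.5] 0.016972791029639403
s 1.193 p0 0.0267 now th 0.1311 om -0.2381 cost 3.3
rows [[0, 0.0, 0.0, 0, 0, 0], [0, 0.0, 0.0, 0, 0, 0], [0, -0.1, 0.0, 0, 0, 0], [0, -0.2, 0.1, 0, 0, 0], [0, -0.3, 0.1, 0, 0, 0], [0, -0.4, 0.2, 0, 0, 0]]
cum y [-9.6, -9.6, -9.7, -9.8, -9.9, -10.0]
th [0.113 0.096 0.082 0.068 0.056 0.045 0.034 0.024 0.015 0.005 0.    0.
 0.    0.    0.    0.   ]
om [-0.21 -0.19 -0.17 -0.15 -0.14 -0.13 -0.12 -0.12 -0.11 -0.11  0.    0.
  0.    0.    0.    0.  ]
s 1.177 p0 0.0018 now th 0.1291 om -0.2568 cost 0.7
rows [[0, -0.2, 0.1, 0, 0, 0], [0, -0.4, 0.2, 0, 0, 0], [0, -0.6, 0.2, 0, 0, 0], [0, -0.8, 0.3, 0, 0, 0], [0, -0.9, 0.4, 0, 0, 0], [0, -1.0, 0.4, 0, 0, 0]]
cum y [-9.8, -10.0, -10.2, -10.4, -10.5, -10.6]
th [0.109 0.091 0.076 0.062 0.05  0.039 0.029 0.021 0.014 0.007 0.001 0.
 0.    0.    0.    0.   ]
om [-0.23 -0.2  -0.18 -0.16 -0.14 -0.12 -0.11 -0.1  -0.08 -0.08 -0.07  0.
  0.    0.    0.    0.  ]
```

>>> jog_arm --pt "0 -0.2 0.1 0 0 0" --pt "0 -0.3 0.1 0 0 0" --pt "0 -0.5 0.2 0 0 0" --pt "0 -0.6 0.3 0 0 0" --pt "0 -0.7 0.3 0 0 0" --pt "0 -0.8 0.4 0 0 0"

```text
time_s: 20.12
position: [0.4729, 0.0789, 0.2542]
tool_rot: [[-0.117, 0.993, 0.002], [0.993, 0.117, 0.001], [0.001, 0.002, -1.0]]
ft_force: [-2.8, 2.6, 10.8]
grip_width: 0.0172
gripper_force: 27.7
```

```bash
python3 go.py "[-9.8,-9.9,-10.1,-10.2,-10.3,-10.4]" "[18.5,19.2]" -.02 '{"use":8,"tau":0.6,"vmax":0.15}'
```

```text
top 20.117 0.054
scene 20.167 0.0521
top 20.217 0.0444
t 20.2667 tcp -10.31 0.54 cmd -10.4 0.54 [-1.4  2.5  8.2] 0.01725434083273525
s 1.172 p0 0.0143 now th 0.0413 om -0.0672 cost 1.1
rows [[0, 0.2, -0.1, 0, 0, 0], [0, 0.4, -0.1, 0, 0, 0], [0, 0.6, -0.2, 0, 0, 0], [0, 0.7, -0.3, 0, 0, 0], [0, 0.8, -0.3, 0, 0, 0], [0, 0.9, -0.4, 0, 0, 0], [0, 0.9, -0.4, 0, 0, 0], [0, 1.0, -0.4, 0, 0, 0]]
cum y [-10.2, -10.0, -9.8, -9.7, -9.6, -9.5, -9.5, -9.4]
th [0.036 0.031 0.026 0.021 0.015 0.008 0.    0.    0.    0.    0.    0.
 0.    0.    0.    0.   ]
om [-0.06 -0.06 -0.06 -0.07 -0.08 -0.09  0.    0.    0.    0.    0.    0.
  0.    0.    0.    0.  ]
s 1.180 p0 0.0014 now th 0.0402 om -0.0826 cost 0.0
rows [[0, 0.1, 0.0, 0, 0, 0], [0, 0.1, 0.0, 0, 0, 0], [0, 0.2, -0.1, 0, 0, 0], [0, 0.2, -0.1, 0, 0, 0], [0, 0.3, -0.1, 0, 0, 0], [0, 0.3, -0.1, 0, 0, 0], [0, 0.3, -0.1, 0, 0, 0], [0, 0.3, -0.1, 0, 0, 0]]
cum y [-10.3, -10.3, -10.2, -10.2, -10.1, -10.1, -10.1, -10.1]
th [0.034 0.027 0.021 0.015 0.008 0.001 0.    0.    0.    0.    0.    0.
 0.    0.    0.    0.   ]
om [-0.08 -0.07 -0.07 -0.08 -0.08 -0.09  0.    0.    0.    0.    0.    0.
  0.    0.    0.    0.  ]
```

>>> jog_arm --pt "0 0.1 0 0 0 0" --pt "0 0.2 -0.1 0 0 0" --pt "0 0.4 -0.2 0 0 0" --pt "0 0.5 -0.2 0 0 0" --pt "0 0.6 -0.2 0 0 0" --pt "0 0.6 -0.2 0 0 0" --pt "0 0.7 -0.3 0 0 0" --pt "0 0.7 -0.3 0 0 0"

```text
time_s: 20.93
position: [0.4785, 0.0796, 0.257]
tool_rot: [[-0.117, 0.993, -0.002], [0.993, 0.117, 0.0], [0.0, -0.002, -1.0]]
ft_force: [-7.2, 2.0, 10.7]
grip_width: 0.0168
gripper_force: 27.7
```

```bash
python3 go.py "[-10.3,-10.2,-10,-9.9,-9.8,-9.8,-9.7,-9.7]" "[]" 0
```

```text
top 20.933 0.0003
scene 20.983 0.0031
top 21.033 0.0003
t 21.0833 tcp -9.74 0.26 cmd -9.7 0.22 [-7.4  1.2 11. ] 0.016864698316057167
```

>>> jog_arm --pt "0 1.2 -0.4 0 0 0" --pt "0 2.7 -0.8 0 0 0" --pt "0 4.2 -1.0 0 0 0" --pt "0 5.7 -1.0 0 0 0" --pt "0 7.2 -0.9 0 0 0" --pt "0 8.5 -0.6 0 0 0" --pt "0 9.3 -0.4 0 0 0" --pt "0 9.7 -0.2 0 0 0"

```text
time_s: 21.75
position: [0.5761, 0.0906, 0.2577]
tool_rot: [[-0.117, 0.993, -0.001], [0.993, 0.117, -0.0], [-0.0, -0.001, -1.0]]
ft_force: [-1.5, -1.9, 3.2]
grip_width: 0.0169
gripper_force: 29.9
```

>>> jog_arm --pt "0 0 0 0 0 0" --pt "0 0 0 0 0 0" --pt "0 0 0 0 0 0" --pt "0 0 0 0 0 0" --pt "0 0 0 0 0 0" --pt "0 0 0 0 0 0" --pt "0 0 0 0 0 0" --pt "0 0 0 0 0 0" --hand 1

```text
time_s: 22.42
position: [0.575, 0.0907, 0.2584]
tool_rot: [[-0.117, 0.993, 0.0], [0.993, 0.117, -0.0], [-0.0, 0.0, -1.0]]
ft_force: [-0.8, -1.2, 1.0]
grip_width: 0.0855
gripper_force: 0.0
```

>>> jog_arm --pt "0 0 -1 0 0 0" --pt "0 0 -2 0 0 0" --pt "0 0 -4 0 0 0" --pt "0 0 -6 0 0 0" --pt "0 0 -8 0 0 0" --pt "0 0 -10 0 0 0" --pt "0 0 -11 0 0 0" --pt "0 0 -11 0 0 0"

```text
time_s: 23.08
position: [0.5754, 0.0907, 0.3708]
tool_rot: [[-0.117, 0.993, 0.005], [0.993, 0.117, -0.0], [-0.001, 0.005, -1.0]]
ft_force: [0.1, -0.2, 0.6]
grip_width: 0.0857
gripper_force: 0.0
```

Run:
```python
from ctl import *
L=json.load(open("log.json"))
for _ in range(2):
    S=env.get_image("scene"); T=env.get_image("top"); print(angle(S)-L["bias"],angle(T)-L["tbias"])
s=env.observe(); print(s["time_s"],s["position"],s["ft_force"],s["grip_width"])
cv2.imwrite("pics/f.png",S["frame"][:,:,::-1])
```

```text
0.0024592267987246456 0.008806152375389977
0.0025665250435098303 0.008918231673700691
23.2833 [0.57484635 0.09066006 0.36712196] [ 0.4345356  -0.13510997  0.29250437] 0.08530664454132272
```

View pics/f.png

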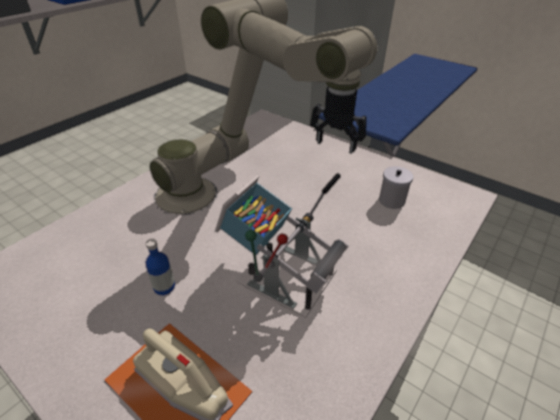

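The basket is shut with its red ball back at (282,238). The gripper is clear above the handle at (340,130), and the bystanders are where they were.

```bash
python3 -c "
from rig import env
print(env.close_job())"
```

```text
the job is handed in; nothing more can be done
None
```

I held the basket's red pointer at the green index for about 6 s by working only the crank handle, shut it gently, let go of the handle and handed the job in at about 23 s; no verdict came back.

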